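# Make up two conveyor repair kits

## Robot

A 6-joint arm with a two-finger parallel gripper is mounted at the origin on the work surface. World frame = base frame: x ahead of the robot, y to its left, z up, the work surface at z = 0. Lengths are in m, angles in rad, forces in N, time in s.
With the tool pointing down it reaches from about 0.3 to 0.775 m from the base axis. Payload 14.6 kg.
Tool frame: the origin (TCP) lies between the finger pads; the fingertips stand 19 mm ahead of it and the grasp point (between the pads) is the TCP (ctrl.finger_overhang is the distance from the TCP to the fingertips, in m); z points along the fingers, y is the direction in which the jaws open and shut (so a half turn about z gives the same grasp; the last joint's range is limited). The gripper opens to 94 mm and grips with 3 to 60 N. Pads are 16 mm wide; open, the fingers measure 119 mm over their backs; the gripper's body (75 mm by 177 mm) begins 78 mm behind the grasp point.
Start: joints at [-1.346, 0.3, 1.521, -0, 1.321, -0.067], TCP at [0.158, -0.527, 0.224] pointing down, gripper open.
Joint ranges: [-3.03, 3.03], [-0.79, 2.21], [0.23, 2.52], [-1.04, 4.18], [0, 3.07], [-2.55, 2.55]. Speed limits (rad/s): [2.22, 2.22, 2.57, 3.14, 3.14, 3.14].

## Interface

Orientations are given as [roll, pitch, yaw] about the fixed x, y, z axes, in that order (R = Rz(yaw) Ry(pitch) Rx(roll)).
In Python, from station import ctrl gives the robot as it stands.
- The arm moves only by the tool send_rows, never from a script. Its argument "series" is a list of rows, each a list of 7 numbers: the turn, a rotation vector about the tool's x, y, z in degrees, then the shift along the tool's x, y, z in m, then the gripper's target within -1 to 1 (fully open at 1, half-way at 0, shut at -1). A call has 1 to 8 rows; each row is the pose to reach, as a shift and turn from the pose commanded when the call began, along the tool's axes at that moment; what a row does not reach only later rows make up. A row lasts 1/10 s, in which the tool goes at most 50 mm and 8.59 degrees, less where a joint would pass 70% of its speed; a pose out of reach is approached as far as the arm can. A call with a gripper value outside its range is refused whole. The fingers move at their own pace and stop on an object; "force" is the grip in N (left out, the last holds). Time passes only in rows, so rows that repeat a pose let the fingers close. It gives the time, the measured TCP pose, the force and the opening at its end, in the units of the state.
- ctrl.get_obs(): the state, without advancing time (a new reading comes with each control period).
- ctrl.camera(name): name is "side" or "top" or "wrist"; returns a dict with "pixels" (384x512x3 uint8, red, green, blue), "z_map" (384x512 float32, m along the optical axis (not along the pixel's ray), 0 where there is no reading), "fov_y" (degrees; the focal length in pixels is half the picture's height over the tangent of half this angle, whatever the lens; pixels are square), "cx", "cy" (the principal point, pixels), "k1" (the pictures are not rectified: a ray, as slopes to the right and down, at radius r is drawn at 1 + k1 r^2 times it, then the intrinsics apply), "R" (3x3) and "t" (3): a world point X has camera coordinates R X + t. Camera axes: x right, y down, z forward; pixel columns grow to the right and rows downward; lengths in m; the calibration is good to about 2 mm. A picture is of the moment at which its call begins.
- ctrl.hand_in(): hands the job in, once; it reports no verdict.
The state is a dict: "time_s": time; "qpos": joint angles; "joint_vel": joint speeds; "tau": joint torques, N m; "ee_pos": TCP position; "eef_rot": TCP orientation; "force": force on the tool from outside, world axes, zero at the start; "moment": the same for the moment, N m; "grip_width": finger opening in m.
Only numpy, scipy, OpenCV 4.12 (cv2) and the standard library are available. Lean on these libraries where they do the work, as an engineer would, in place of code of your own. Each camera call takes 0.05 s, during which the arm holds its last target.

## Task

Make up the two conveyor repair kits. Roller kit: on the green sloped stand, first lay the yellow-ended roller so that it comes to rest against the bottom lip, then the red-ended roller so that it rests right behind it, both lying along the lip and about centred on it. Drive kit: in the blue tray, lay the blue-ended roller in the middle of the grey V supports, and put the bearing and the pulley flat on the floor of the other bay; leave the black-ended roller in its cradle.

Things in the scene. Friction and masses are not known exactly. Their poses are not given: they have to be found in the camera images.
- roller_yellow: loose steel conveyor roller with yellow ends: 40 mm diameter, 100 mm long (16 mm at each end yellow) plus 10 mm stub axles; 0.28 kg. Origin at its centre, x = long axis (either way round). Starts level in a wooden cradle, centre 29 mm up: two V blocks 14 mm wide, 38 mm either side of its middle, 20 mm high; middle 60 mm free for fingers.
- roller_red: loose steel conveyor roller with red ends: 40 mm diameter, 100 mm long (16 mm at each end red) plus 10 mm stub axles; 0.28 kg. Origin at its centre, x = long axis (either way round). Starts level in a wooden cradle, centre 29 mm up: two V blocks 14 mm wide, 38 mm either side of its middle, 20 mm high; middle 60 mm free for fingers.
- roller_blue: loose steel conveyor roller with blue ends: 40 mm diameter, 100 mm long (16 mm at each end blue) plus 10 mm stub axles; 0.28 kg. Origin at its centre, x = long axis (either way round). Starts level in a wooden cradle, centre 29 mm up: two V blocks 14 mm wide, 38 mm either side of its middle, 20 mm high; middle 60 mm free for fingers.
- roller_black: loose steel conveyor roller with black ends: 40 mm diameter, 100 mm long (16 mm at each end black) plus 10 mm stub axles; 0.28 kg. Origin at its centre, x = long axis (either way round). Starts level in a wooden cradle, centre 29 mm up: two V blocks 14 mm wide, 38 mm either side of its middle, 20 mm high; middle 60 mm free for fingers. Not needed: leave it in its cradle.
- bearing: loose ball bearing lying flat: steel ring 47 mm in outer diameter, 14 mm high, orange seal between outer and inner ring, dark bore; about 0.11 kg. Origin at the centre of its underside, z up.
- pulley: loose green grooved belt pulley lying flat: wheel 50 mm in diameter and 16 mm high, with a white round hub 24 mm in diameter standing a further 16 mm up from its middle (32 mm overall); about 0.09 kg. Gripped by the hub. Origin at the centre of its underside, z up.
- stand: fixed green sloped stand, 150 mm wide (y). Origin on the table, z up. Slope rises 12 deg to its +x, to 135 mm from the lip (z 48 mm). Bright metal lip at the low edge, square to the slope, 22 mm high, 6 thick, inner face meets the slope at x -60, z 20 mm. Sides open. Rollers lying along y roll down freely: the first rests with centre at x -45, z 44 mm, a second behind it at x -5.5, z 52.
- tray: fixed blue tray, 190 (x) by 200 (y) mm, walls 18 mm high, 4 thick, floor 4 thick. Origin at centre of underside, z up. Divider along y at x 0, 18 mm high. Bay at -x: two grey V supports, 14 mm wide, at y -38 and +38 mm, 23 mm high; a roller in them lies along y, centre x -46, y 0, z 32 mm. Bay at +x: empty, 89 by 192 mm, middle at x 46 mm.
Mind the look-alikes: they are no part of the job. Of the things that look like the stand, take the one that is farthest from the robot's base at the start.

How it is judged:
On the way, in this order (a step that is already met when the one before it is completed fails the run):
1. yellow-ended roller released and at rest against the lip of the stand (x of roller_yellow in the frame of stand between -0.0526 and -0.0366 m and y of roller_yellow in the frame of stand between -0.03 and 0.03 m and z of roller_yellow in the frame of stand between 0.0377 and 0.0497 m and angle between the x axis of roller_yellow and the y axis of stand, either way round below 0.12 rad and contact force between the fingers and roller_yellow below 0.1 N and linear speed of roller_yellow below 0.02 m/s), for 0.2 s.
2. red-ended roller released and at rest right behind the yellow-ended one (all of step 1 and x of roller_red in the frame of stand between -0.0135 and 0.0025 m and y of roller_red in the frame of stand between -0.03 and 0.03 m and z of roller_red in the frame of stand between 0.046 and 0.058 m and angle between the x axis of roller_red and the y axis of stand, either way round below 0.12 rad and contact force between the fingers and roller_red below 0.1 N and linear speed of roller_red below 0.02 m/s), for 0.2 s.
At the end, for the whole second after the job is handed in: Yellow roller against the lip, red right behind it (8 mm down the slope, 30 mm along the lip, 7 deg); blue roller in the tray's V supports (8 mm across, 20 mm along, 7 deg); bearing and pulley flat on the other bay's floor; all released, still; black roller within 20 mm of its start (all of step 2 and x of roller_blue in the frame of tray between -0.054 and -0.038 m and y of roller_blue in the frame of tray between -0.02 and 0.02 m and z of roller_blue in the frame of tray between 0.026 and 0.039 m and angle between the x axis of roller_blue and the y axis of tray, either way round below 0.12 rad and contact force between the fingers and roller_blue below 0.1 N and linear speed of each of roller_blue, bearing, pulley below 0.02 m/s and x of bearing in the frame of tray between 0.008 and 0.086 m and y of bearing in the frame of tray between -0.091 and 0.091 m and z of bearing in the frame of tray between 0.001 and 0.009 m and angle between each of bearing, pulley's own z axis and vertical below 0.12 rad and contact force between the fingers and bearing below 0.1 N and x of pulley in the frame of tray between 0.008 and 0.086 m and y of pulley in the frame of tray between -0.091 and 0.091 m and z of pulley in the frame of tray between 0.001 and 0.009 m and contact force between the fingers and pulley below 0.1 N); the robot touches nothing.
It fails at once if the black-ended roller is taken or pushed out of its place (distance of roller_black from where it was at the start of the episode above 0.02 m).
It also fails if it takes over 120 s, if anything falls off the work surface, if the arm or the gripper's body presses on something with over 40 N, if the wrist force passes 120 N, or if a joint passes its speed limit or range.

## Working session

There is one attempt and no reset: what is moved stays moved. The work goes in short steps, Python scripts to look and compute and a tool call to move; the robot and the scene stay as the last step left them, time stands still between calls to the robot, and variables do not carry over. Pictures are saved under pics/ and viewed, and the job is handed in when it is done.

Besides the shell and the picture viewer there is one more tool, called after ">>>" as name(argument=value, ...) on one line, values as JSON. send_rows: Moves the arm, as the interface text tells. Its arguments: {"type":"object","properties":{"series":{"type":"array"},"force":{"type":"number"}},"required":["series"]}

```bash
ls; mkdir -p pics
cat > h.py <<'E'
import numpy as np, cv2, pickle
from station import ctrl
def snap(name,fn):
    c=ctrl.camera(name); pickle.dump(c,open(f'pics/{fn}.pkl','wb'))
    cv2.imwrite(f'pics/{fn}.png',cv2.cvtColor(c['pixels'],cv2.COLOR_RGB2BGR)); return c
def load(fn): return pickle.load(open(f'pics/{fn}.pkl','rb'))
def K(c):
    f=192/np.tan(np.radians(c['fov_y'])/2); return np.array([[f,0,c['cx']],[0,f,c['cy']],[0,0,1.]])
def rays(c,uv):
    d=np.array([c['k1'],0,0,0.]); uv=np.asarray(uv,float).reshape(-1,1,2)
    r=cv2.undistortPointsIter(uv,K(c),d,None,None,(3,100,1e-10)).reshape(-1,2)
    return np.c_[r,np.ones(len(r))]
def onz(c,uv,z):
    d=rays(c,uv)@c['R']; o=-c['R'].T@c['t']; z=np.broadcast_to(z,len(d))
    return o+d*((z-o[2])/d[:,2])[:,None]
def dep(c,uv):
    uv=np.asarray(uv,int).reshape(-1,2); r=rays(c,uv); z=c['z_map'][uv[:,1],uv[:,0]]
    return (r*z[:,None]-c['t'])@c['R']
def proj(c,X):
    X=np.asarray(X,float).reshape(-1,3); rv=cv2.Rodrigues(np.array(c['R'],float))[0]
    return cv2.projectPoints(X,rv,np.array(c['t'],float),K(c),np.array([c['k1'],0,0,0.]))[0].reshape(-1,2)
def crop(c,fn,x0,y0,x1,y1,s):
    im=cv2.cvtColor(c['pixels'],cv2.COLOR_RGB2BGR)[y0:y1,x0:x1]
    cv2.imwrite(f'pics/{fn}.png',cv2.resize(im,None,fx=s,fy=s,interpolation=cv2.INTER_CUBIC))
E
python3 - <<'E'
from h import *
print(ctrl.get_obs(), ctrl.finger_overhang)
for n in('top','side'):
    c=snap(n,n+'0'); print(n,c['fov_y'],c['k1'],-c['R'].T@c['t'],c['R'])
    crop(c,n+'0b',0,0,512,384,1.5)
E
```

```text
pics
{'time_s': 0.0, 'qpos': array([-1.34563270e+00,  3.00455395e-01,  1.52160286e+00, -3.16686958e-05,
        1.32070644e+00, -6.66361899e-02]), 'joint_vel': array([ 0.00122565, -0.00108745, -0.00204298,  0.00035824, -0.00099094,
       -0.0017765 ]), 'tau': array([ 6.90557090e-05, -5.31813741e+01, -3.52735984e+01,  7.08309864e-02,
        2.44117499e-02, -9.20709704e-05]), 'ee_pos': array([ 0.15813634, -0.52651272,  0.22388572]), 'eef_rot': array([-3.14042118e+00, -4.74360822e-05,  2.91807649e-01]), 'force': array([0.65733555, 0.0088145 , 0.12329943]), 'moment': array([-0.0136881 ,  0.02124008,  0.00320646]), 'grip_width': 0.09395630778195067} 0.019
top 44.43960480648798 -0.1978611358464079 [ 0.26880095 -0.02512776  1.66483852] [[ 1.74011556e-02 -9.99847054e-01  1.75157025e-03]
 [-9.91777828e-01 -1.74828039e-02 -1.26771808e-01]
 [ 1.26783042e-01  4.68807421e-04 -9.91930361e-01]]
side 53.612820237353354 -0.112704757907618 [0.00166702 0.61611242 0.70777467] [[-8.11267923e-01 -5.84674364e-01  4.95495232e-04]
 [-3.63149151e-01  5.03224930e-01 -7.84147540e-01]
 [ 4.58221618e-01 -6.36333684e-01 -6.20574243e-01]]
```

View pics/top0b.png

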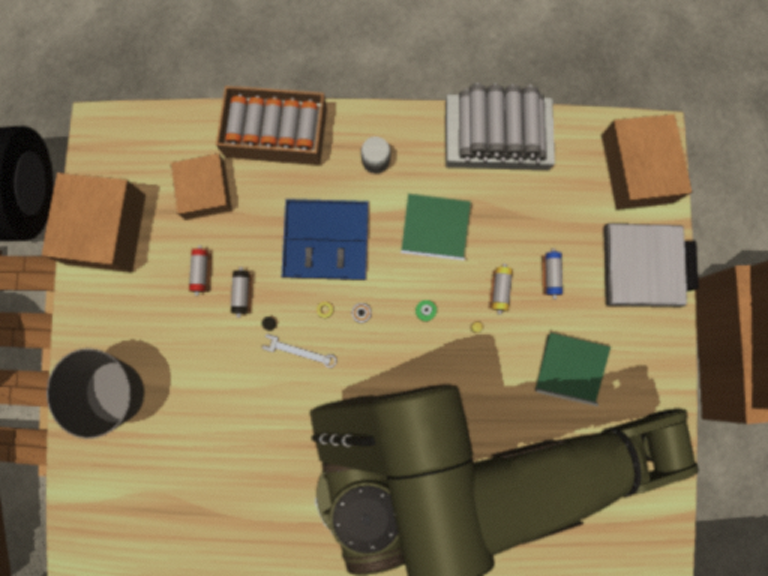

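View pics/side0b.png

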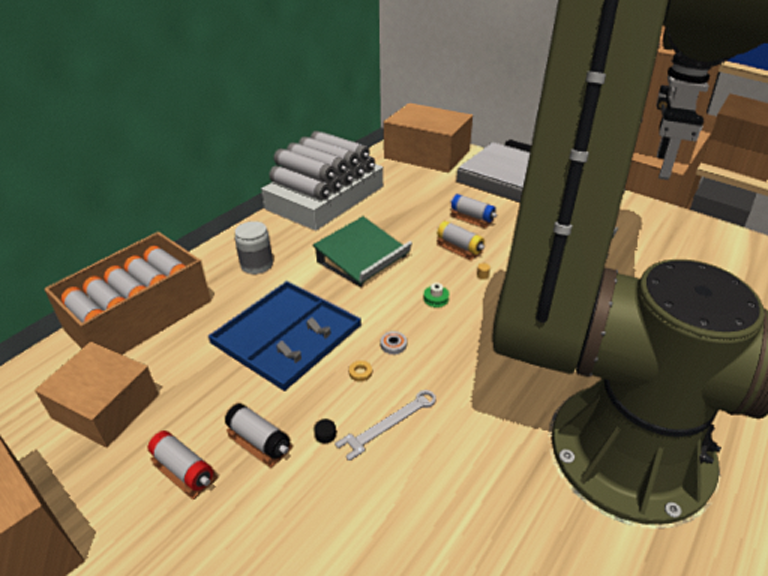

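The top view shows (×1.5 px): far stand (435,227), near look-alike (573,367), tray (325,240). Rollers are red (199,270), black (240,291), yellow (502,288) and blue (554,272). The bearing is at (363,313) with a yellow ring look-alike at (325,310), and the pulley is at (427,311). Next I need closer crops.

Run:
```python
from h import *
c=load('top0')
crop(c,'cA',120,155,280,225,5)
crop(c,'cB',180,120,330,195,5)
crop(c,'cC',255,120,395,225,5)
```

```text
(no output)
```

View pics/cA.png

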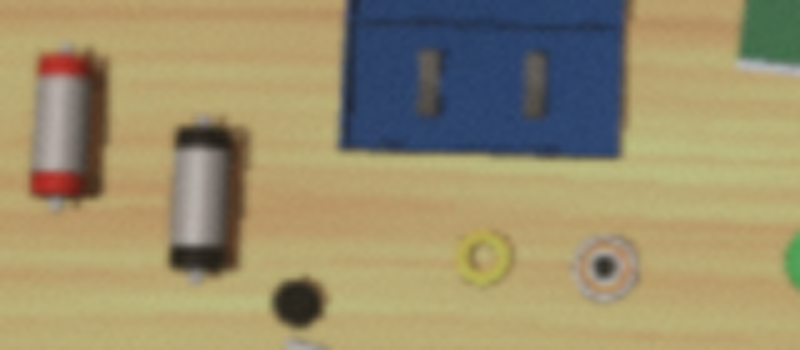

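View pics/cB.png

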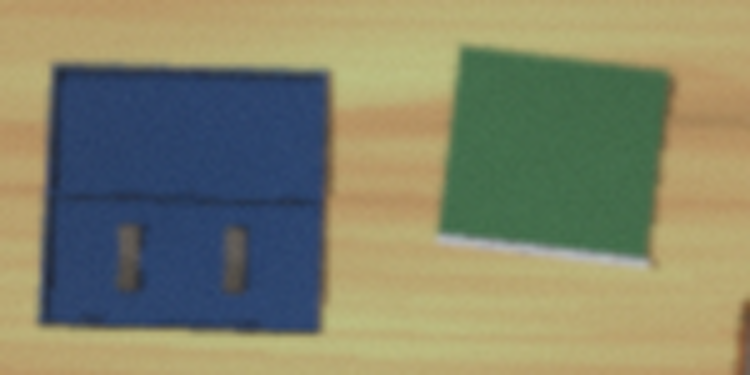

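View pics/cC.png

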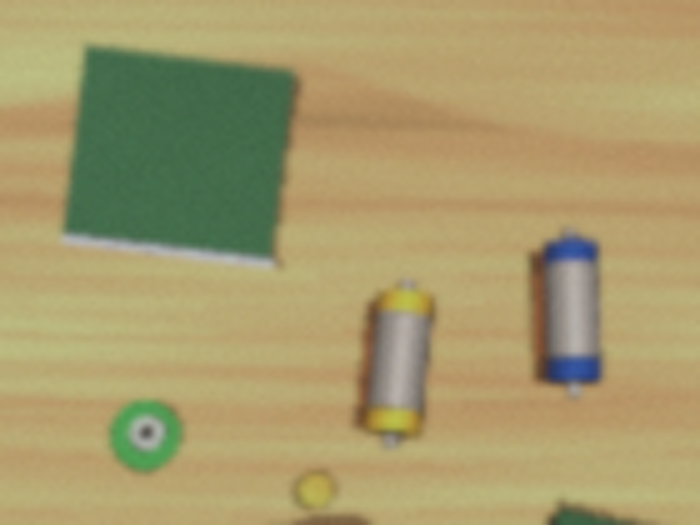

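Run:
```python
from h import *
c=load('top0')
def p(lst,ox,oy,z):
    a=(np.array(lst,float)+.5)/5-.5+[ox,oy]; return onz(c,a,z)
A=(120,155);B=(180,120);C=(255,120)
for n,l,o in(('red',[(65,48),(56,205)],A),('black',[(203,122),(196,276)],A),('yellow',[(407,284),(391,441)],C),('blue',[(570,234),(573,392)],C)):
    q=p(l,*o,.029); d=q[0]-q[1]; print(n,q.mean(0).round(4),'len',np.linalg.norm(d).round(4),'yaw',np.degrees(np.arctan2(d[1],d[0])).round(1))
print('bearing',p([(605,268)],*A,.014)); print('pulley',p([(148,432)],*C,.032),p([(146,436)],*C,.016))
q=p([(55,66),(329,72),(320,332),(40,324)],*B,.018); print('tray',q.round(4),q.mean(0)); 
for i in range(4):
  d=q[(i+1)%4]-q[i];print(np.linalg.norm(d).round(4),np.degrees(np.arctan2(d[1],d[0])).round(1))
print('V',p([(129,258),(236,260)],*B,.021))
q=p([(462,46),(668,73),(651,265),(437,237)],*B,[.048,.048,.041,.041]);print('stand',q.round(4))
for i in range(4):
  d=q[(i+1)%4]-q[i];print(np.linalg.norm(d).round(4),np.degrees(np.arctan2(d[1],d[0])).round(1))
# depth check
uv=[(291,150),(225,140),(291,166)]; print(dep(c,uv))
def tab(u,v):
    print('t',dep(c,[(u,v)]))
tab(250,200)
```

```text
red [0.5157 0.4175 0.029 ] len 0.1135 yaw -0.2
black [0.4654 0.314  0.029 ] len 0.1098 yaw -0.2
yellow [ 0.4845 -0.3038  0.029 ] len 0.1126 yaw -6.1
blue [ 0.5223 -0.4287  0.029 ] len 0.1139 yaw 0.2
bearing [[0.42308217 0.02633209 0.014     ]]
pulley [[ 0.43175938 -0.12630312  0.032     ]] [[ 0.43049776 -0.1259111   0.016     ]]
tray [[0.6927 0.2131 0.018 ]
 [0.691  0.0148 0.018 ]
 [0.5018 0.0173 0.018 ]
 [0.5041 0.2165 0.018 ]] [0.59739807 0.11543354 0.018     ]
0.1983 -90.5
0.1893 179.3
0.1993 89.3
0.1887 -1.0
V [[0.5521215  0.15416361 0.021     ]
 [0.5519145  0.07790898 0.021     ]]
stand [[ 0.704  -0.0798  0.048 ]
 [ 0.6875 -0.2262  0.048 ]
 [ 0.5502 -0.2148  0.041 ]
 [ 0.5673 -0.064   0.041 ]]
0.1474 -96.4
0.138 175.2
0.1517 83.5
0.1378 -6.6
[[ 6.31668578e-01 -1.48636002e-01  3.34235889e-02]
 [ 6.72034485e-01  8.89293295e-02 -1.81400179e-04]
 [ 5.74600604e-01 -1.49248121e-01  2.95800099e-02]]
t [[ 0.45478322 -0.0060687  -0.00408849]]
```

```bash
cat >> h.py <<'E'
from scipy.spatial.transform import Rotation as Ro
def plan(x,y,z,yawdeg):
    o=ctrl.get_obs(); r=Ro.from_euler('xyz',o['eef_rot']); t=Ro.from_euler('xyz',[180,0,yawdeg],degrees=True)
    print('now',o['time_s'].__round__(2),o['ee_pos'].round(4),np.degrees(o['eef_rot']).round(2),'w',round(o['grip_width'],4),'F',o['force'].round(2))
    print('turn',(r.inv()*t).as_rotvec(degrees=True).round(2),'shift',r.inv().apply(np.array([x,y,z])-o['ee_pos']).round(4), 'q6',o['qpos'][5].round(2))
E
python3 -c "
from h import *
plan(.4845,-.3038,.18,-6.1)"
```

```text
now 0.1 [ 0.1582 -0.5265  0.2239] [-1.7994e+02 -1.0000e-02  1.6720e+01] w 0.0943 F [ 0.12  0.37 -0.29]
turn [-6.000e-02  1.000e-02  2.282e+01] shift [ 0.3766 -0.1194  0.0441] q6 -0.07
```

>>> send_rows(series=[[0,0,6,0.047,-0.015,0.0055,1],[0,0,12,0.094,-0.03,0.011,1],[0,0,18,0.141,-0.045,0.0165,1],[0,0,22.8,0.188,-0.06,0.022,1],[0,0,22.8,0.235,-0.075,0.0275,1],[0,0,22.8,0.282,-0.09,0.033,1],[0,0,22.8,0.33,-0.105,0.0385,1],[0,0,22.8,0.3766,-0.1194,0.0441,1]], force=20)

```text
time_s: 0.9
ee_pos: [0.486, -0.3025, 0.18]
eef_rot: [-3.141, 0.0, -0.106]
force: [0.4, -0.9, 0.2]
grip_width: 0.094
```

>>> send_rows(series=[[0,0,0,0,0,0,1],[0,0,0,0,0,0,1]])

```text
time_s: 1.1
ee_pos: [0.4848, -0.3034, 0.1797]
eef_rot: [-3.141, 0.001, -0.104]
force: [0.0, -0.8, 0.2]
grip_width: 0.0942
```

Run:
```python
from h import *
plan(.4845,-.3038,.18,-6.1)
c=snap('wrist','w1'); crop(c,'w1b',0,0,512,384,1.5); print(-c['R'].T@c['t'])
```

```text
now 1.1 [ 0.4848 -0.3034  0.1797] [-1.7997e+02  7.0000e-02 -5.9700e+00] w 0.0942 F [ 0.02 -0.78  0.18]
turn [-0.03  0.07  0.13] shift [-0.0002  0.0005 -0.0003] q6 1.05
[ 0.56871751 -0.31267415  0.33943608]
```

View pics/w1b.png

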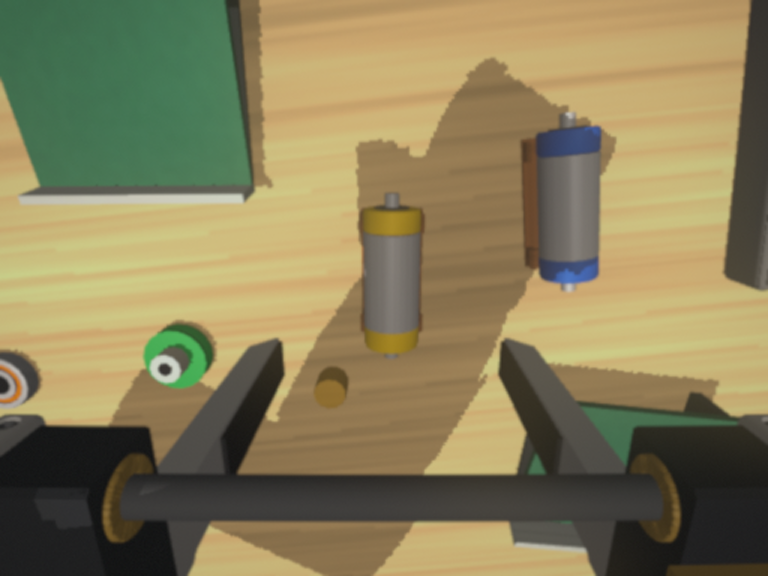

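The wrist view shows the yellow roller centred between the fingers, with stub tips at about (391,195) and (391,355). The blue roller, pulley and stand lip are also visible. I'll measure from this picture.

Run:
```python
from h import *
c=load('w1')
def p(l,z): return onz(c,(np.array(l,float)+.5)/1.5-.5,z)
for n,l in(('yellow',[(391.5,195),(391,356)]),('blue',[(568,113),(568.5,290)])):
    q=p(l,.029); d=q[0]-q[1]; print(n,q.mean(0).round(4),np.linalg.norm(d).round(4),np.degrees(np.arctan2(d[1],d[0])).round(1))
print('pulley',p([(166,368)],.032))
print('lip bottom edge outer top', p([(21,202),(243,202)],.0403), 'inner top',p([(38,190),(250,188)],.0415))
print('side dep',dep(c,[(20,110),(140,100),(100,60),(30,60)]))
```

```text
yellow [ 0.4839 -0.3033  0.029 ] 0.119 -6.1
blue [ 0.5233 -0.4291  0.029 ] 0.1202 0.5
pulley [[ 0.43340909 -0.12658347  0.032     ]]
lip bottom edge outer top [[ 0.56579157 -0.06416979  0.0403    ]
 [ 0.54970388 -0.2122455   0.0403    ]] inner top [[ 0.57208727 -0.07920678  0.0415    ]
 [ 0.55812888 -0.218936    0.0415    ]]
side dep [[ 0.59065886 -0.04582386 -0.0010328 ]
 [ 0.58486748 -0.19148467  0.02408658]
 [ 0.62456638 -0.16414815  0.03204287]
 [ 0.63216732 -0.09738201  0.03323244]]
```

>>> send_rows(series=[[0,0,0.1,-0.001,0,0.04,1],[0,0,0.1,-0.001,0,0.08,1],[0,0,0.1,-0.001,0,0.11,1],[0,0,0.1,-0.001,0,0.13,1],[0,0,0.1,-0.001,0,0.1437,1],[0,0,0.1,-0.001,0,0.1437,1],[0,0,0.1,-0.001,0,0.1437,-1],[0,0,0.1,-0.001,0,0.1437,-1]], force=20)

```text
time_s: 1.95
ee_pos: [0.4839, -0.3046, 0.038]
eef_rot: [3.141, -0.002, -0.108]
force: [-0.7, -0.2, -0.1]
grip_width: 0.0813
```

>>> send_rows(series=[[0,0,0,0,0,0,-1],[0,0,0,0,0,0,-1],[0,0,0,0,0,0,-1],[0,0,0,0,0,0,-1],[0,0,0,0,0,0,-1]])

```text
time_s: 2.45
ee_pos: [0.4836, -0.3039, 0.0367]
eef_rot: [3.142, -0.0, -0.108]
force: [0.5, -0.1, -0.5]
grip_width: 0.0416
```

>>> send_rows(series=[[0,0,0,0,0,-0.01,-1],[0,0,0,0,0,-0.03,-1],[0,0,0,0,0,-0.06,-1],[0,0,0,0,0,-0.09,-1],[0,0,0,0,0,-0.1,-1],[0,0,0,0,0,-0.1,-1]])

```text
time_s: 3.05
ee_pos: [0.4839, -0.3042, 0.1378]
eef_rot: [3.14, -0.002, -0.108]
force: [-0.1, 0.7, -3.3]
grip_width: 0.0396
```

Run:
```python
from h import *
c=snap('wrist','w2'); crop(c,'w2b',0,0,512,384,1.2)
s=Ro.from_euler('z',-6.3,degrees=True).apply([[-.012,0,0]])[0]+[.6275,-.1458,0]; print(s)
plan(s[0],s[1],.136,83.7)
```

```text
[ 0.61557247 -0.14448319  0.        ]
now 3.1 [ 0.4834 -0.3039  0.1362] [-1.80e+02  1.00e-02 -6.18e+00] w 0.0397 F [-0.07  0.81 -2.89]
turn [-1.000e-02  0.000e+00 -8.988e+01] shift [ 0.1143 -0.1727  0.0002] q6 1.05
```

View pics/w2b.png

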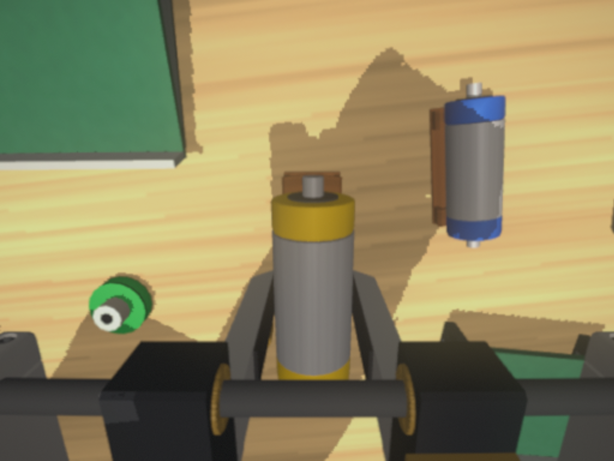

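The yellow roller is held level between the pads with its near stub at (313,187), and the cradle below is empty. Next I carry it over the stand and turn it 90°.

>>> send_rows(series=[[0,0,-8,0.01,-0.015,0,-1],[0,0,-16,0.02,-0.03,0,-1],[0,0,-24,0.03,-0.045,0,-1],[0,0,-32,0.04,-0.06,0,-1],[0,0,-40,0.05,-0.075,0,-1],[0,0,-48,0.06,-0.09,0,-1],[0,0,-56,0.07,-0.105,0,-1],[0,0,-64,0.08,-0.12,0,-1]])

```text
time_s: 3.9
ee_pos: [0.5757, -0.1924, 0.1344]
eef_rot: [-3.138, 0.001, 1.015]
force: [-0.4, 0.5, -2.0]
grip_width: 0.0394
```

Run:
```python
from h import *
plan(.6156,-.1445,.136,83.7)
```

```text
now 3.9 [ 0.5757 -0.1924  0.1344] [-1.7982e+02  3.0000e-02  5.8150e+01] w 0.0394 F [-0.4   0.52 -2.02]
turn [-1.900e-01 -1.000e-02 -2.555e+01] shift [ 0.0617  0.0086 -0.0017] q6 0.17
```

>>> send_rows(series=[[0,0,-8,0.02,0.003,0,-1],[0,0,-16,0.04,0.006,0,-1],[0,0,-24,0.06,0.0086,0,-1],[0,0,-25.8,0.0615,0.0086,0,-1],[0,0,-25.8,0.0615,0.0086,0,-1],[0,0,-25.8,0.0615,0.0086,0,-1]])

```text
time_s: 4.5
ee_pos: [0.6153, -0.1463, 0.1357]
eef_rot: [-3.14, -0.0, 1.456]
force: [0.2, 0.2, -1.8]
grip_width: 0.0392
```

Run:
```python
from h import *
plan(.6156,-.1445,.058,83.7)
c=snap('wrist','w3'); crop(c,'w3b',0,0,512,384,1.5)
```

```text
now 4.5 [ 0.6153 -0.1463  0.1357] [-1.7991e+02 -1.0000e-02  8.3450e+01] w 0.0392 F [ 0.17  0.21 -1.82]
turn [-0.09 -0.01 -0.25] shift [0.0018 0.0002 0.0777] q6 -0.18
```

View pics/w3b.png

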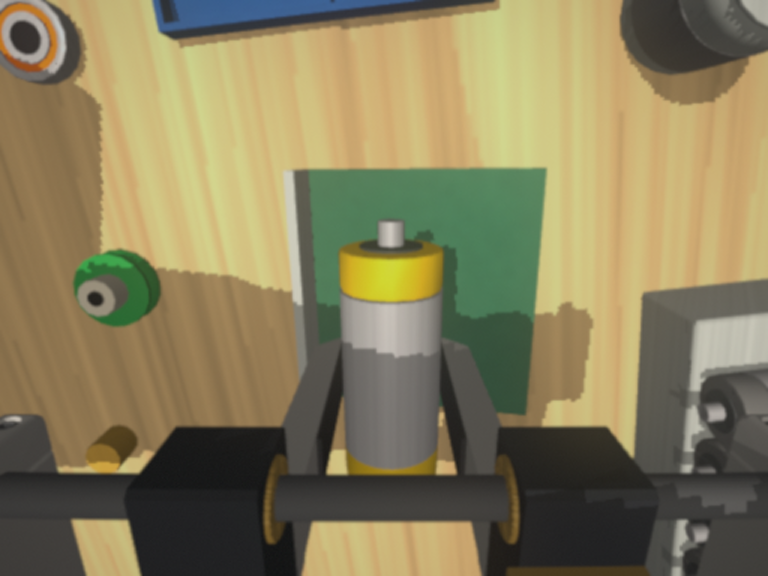

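>>> send_rows(series=[[0,0,-0.2,0.0018,0,0.03,-1],[0,0,-0.2,0.0018,0,0.05,-1],[0,0,-0.2,0.0018,0,0.065,-1],[0,0,-0.2,0.0018,0,0.072,-1],[0,0,-0.2,0.0018,0,0.0762,-1],[0,0,-0.2,0.0018,0,0.0762,-1],[0,0,-0.2,0.0018,0,0.0762,-1]])

```text
time_s: 5.25
ee_pos: [0.6166, -0.1442, 0.0613]
eef_rot: [3.14, 0.0, 1.463]
force: [0.2, -0.7, -2.4]
grip_width: 0.0393
```

Run:
```python
from h import *
plan(.6156,-.1445,.0595,83.7)
c=snap('side','s3'); crop(c,'s3b',180,120,310,210,6)
```

```text
now 5.25 [ 0.6166 -0.1442  0.0613] [1.7993e+02 1.0000e-02 8.3810e+01] w 0.0393 F [ 0.16 -0.74 -2.39]
turn [0.07 0.01 0.11] shift [-0.0004 -0.001   0.0018] q6 -0.18
```

View pics/s3b.png

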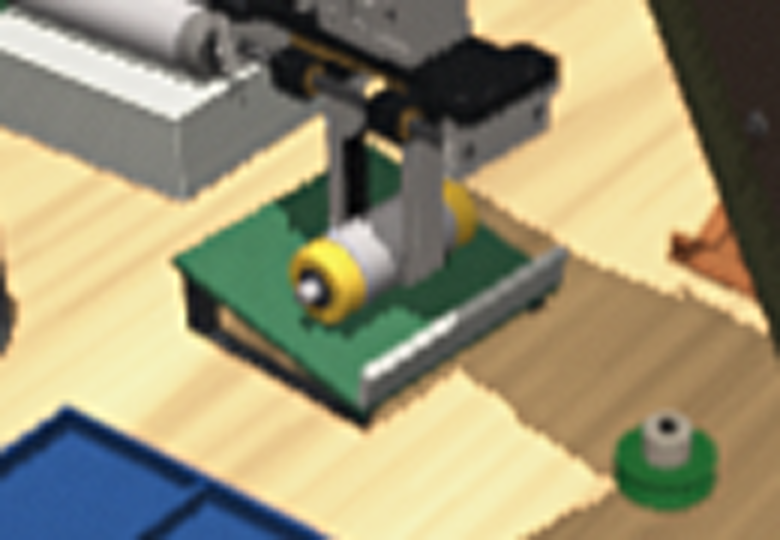

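The side view shows the yellow roller just above the slope, parallel to the lip, with clearance to the crate. I'll touch down and release gently.

>>> send_rows(series=[[0,0,0,0,0,0.001,-1],[0,0,0,0,0,0.002,-1],[0,0,0,0,0,0.002,-1],[0,0,0,0,0,0.002,-1]])

```text
time_s: 5.7
ee_pos: [0.6163, -0.144, 0.0585]
eef_rot: [3.141, -0.0, 1.463]
force: [0.2, 0.1, -2.3]
grip_width: 0.0397
```

>>> send_rows(series=[[0,0,0,0,0,0,-0.05],[0,0,0,0,0,0,0],[0,0,0,0,0,0,0],[0,0,0,0,0,0,0],[0,0,0,0,0,0,0]])

```text
time_s: 6.2
ee_pos: [0.6163, -0.144, 0.0585]
eef_rot: [3.142, 0.0, 1.463]
force: [-1.6, 0.1, 0.1]
grip_width: 0.0468
```

Run:
```python
from h import *
plan(.6156,-.1445,.0595,83.7)
c=snap('side','s4'); crop(c,'s4b',180,120,310,210,6)
```

```text
now 6.2 [ 0.6163 -0.144   0.0585] [180.     0.    83.82] w 0.0468 F [-1.61  0.1   0.14]
turn [0.   0.   0.12] shift [-0.0005 -0.0006 -0.001 ] q6 -0.18
```

View pics/s4b.png

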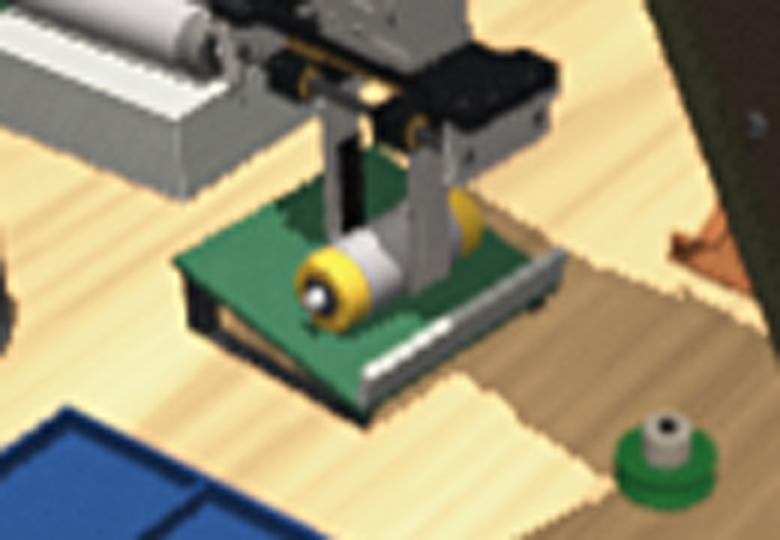

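>>> send_rows(series=[[0,0,0,0,-0.003,0.0005,0],[0,0,0,0,-0.006,0.001,0],[0,0,0,0,-0.009,0.0015,0],[0,0,0,0,-0.01,0.0015,0],[0,0,0,0,-0.01,0.0015,0],[0,0,0,0,-0.01,0.0015,0]])

```text
time_s: 6.85
ee_pos: [0.6061, -0.1429, 0.0571]
eef_rot: [-3.141, -0.0, 1.463]
force: [-3.4, 0.7, 2.2]
grip_width: 0.0472
```

>>> send_rows(series=[[0,0,0,0,0,-0.005,0],[0,0,0,0,0,-0.01,0],[0,0,0,0,0,-0.02,0],[0,0,0,0,0,-0.04,0],[0,0,0,0,0,-0.07,0.2],[0,0,0,0,0,-0.1,0.5],[0,0,0,0,0,-0.13,1],[0,0,0,0,0,-0.13,1]])

```text
time_s: 7.65
ee_pos: [0.6078, -0.1433, 0.1924]
eef_rot: [3.134, 0.001, 1.463]
force: [0.7, -0.3, -0.1]
grip_width: 0.0758
```

Run:
```python
from h import *
plan(.5157,.4175,.19,180)
c=snap('side','s5'); crop(c,'s5b',180,120,310,210,6)
c=snap('wrist','w5'); crop(c,'w5b',0,0,512,384,1.5)
```

```text
now 7.65 [ 0.6078 -0.1433  0.1924] [1.7955e+02 8.0000e-02 8.3820e+01] w 0.0758 F [ 0.73 -0.27 -0.07]
turn [  0.27   0.43 -96.18] shift [ 5.477e-01 -1.520e-01  5.000e-04] q6 -0.18
```

View pics/s5b.png

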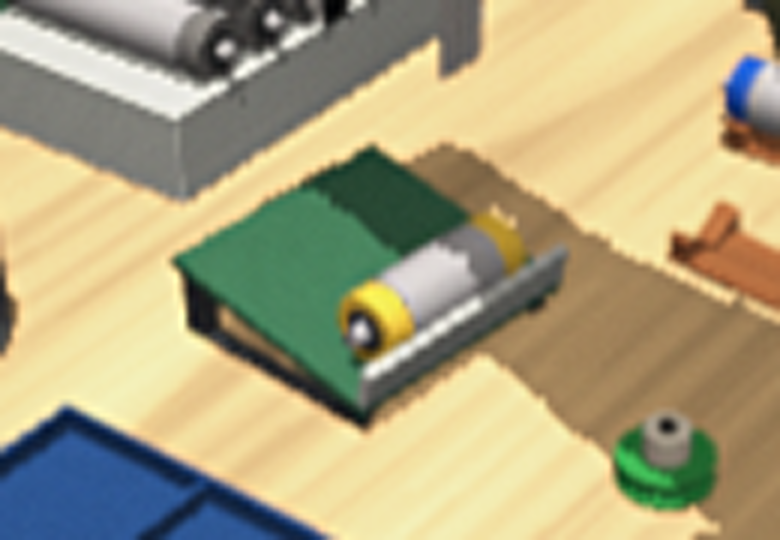

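View pics/w5b.png

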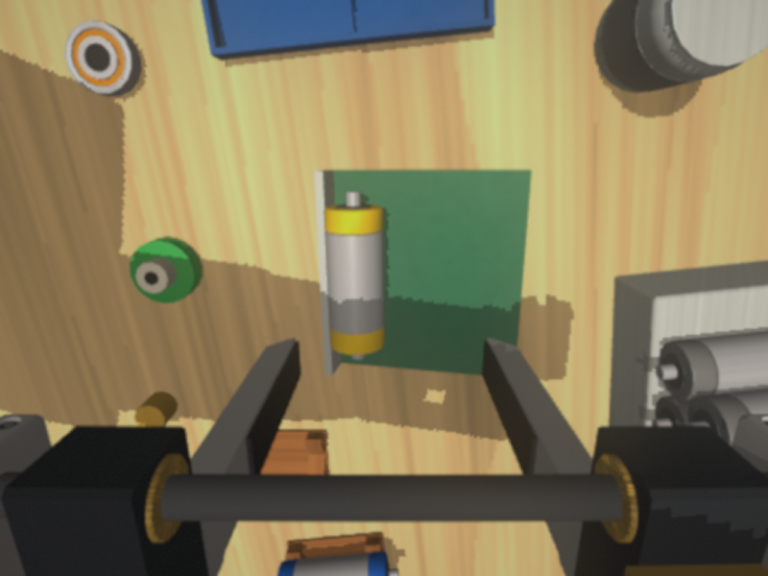

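The yellow roller rests against the lip, with stubs at (353,197) and (358,356). I'll measure it in the stand frame.

Run:
```python
from h import *
c=load('w5')
def p(l,z): return onz(c,(np.array(l,float)+.5)/1.5-.5,z)
q=p([(353,194),(358,357)],.044); d=q[0]-q[1]; print(q.mean(0),np.linalg.norm(d),np.degrees(np.arctan2(d[1],d[0])))
st=p([(530,170),(514,375)],.048); print('top edge',st,st.mean(0))
lip=p([(319,172),(330,374)],.0403); print('lip',lip,lip.mean(0))
def S(X): return Ro.from_euler('z',6.3,degrees=True).apply(X-np.array([.6275,-.1458,0]))
print(S(q.mean(0)),S(st),S(lip))
print('bearing',p([(97,58)],.014),'pulley',p([(150,277)],.032))
```

```text
[ 0.58304734 -0.13988348  0.044     ] 0.11840630094059833 84.26066157848865
top edge [[ 0.70553989 -0.07773286  0.048     ]
 [ 0.69083752 -0.22417757  0.048     ]] [ 0.6981887  -0.15095521  0.048     ]
lip [[ 0.56805545 -0.06453351  0.0403    ]
 [ 0.5537356  -0.21215434  0.0403    ]] [ 0.56089553 -0.13834392  0.0403    ]
[-0.04483345  0.0010028   0.044     ] [[ 0.0700993   0.07621973  0.048     ]
 [ 0.07155573 -0.07095394  0.048     ]] [[-0.06800328  0.07425261  0.0403    ]
 [-0.06603758 -0.07404811  0.0403    ]]
bearing [[0.42502736 0.02646131 0.014     ]] pulley [[ 0.43245956 -0.12455156  0.032     ]]
```

>>> send_rows(series=[[0,0,-8,0.045,-0.013,0,1],[0,0,-16,0.09,-0.025,0,1],[0,0,-24,0.135,-0.038,0,1],[0,0,-32,0.18,-0.05,0,1],[0,0,-40,0.225,-0.063,0,1],[0,0,-48,0.27,-0.075,0,1],[0,0,-56,0.315,-0.088,0,1],[0,0,-64,0.36,-0.1,0,1]])

```text
time_s: 8.55
ee_pos: [0.5446, 0.2275, 0.1859]
eef_rot: [-3.14, -0.001, 2.586]
force: [1.2, -0.3, 0.6]
grip_width: 0.0941
```

Run:
```python
from h import *
plan(.5157,.4175,.18,180)
```

```text
now 8.55 [0.5446 0.2275 0.1859] [-1.7992e+02 -6.0000e-02  1.4815e+02] w 0.0941 F [ 1.17 -0.33  0.61]
turn [ -0.06  -0.08 -31.85] shift [0.1248 0.1462 0.0058] q6 -0.68
```

>>> send_rows(series=[[0,0,-8,0.03,0.036,0.002,1],[0,0,-16,0.06,0.072,0.004,1],[0,0,-24,0.09,0.108,0.006,1],[0,0,-31.8,0.1248,0.1462,0.006,1],[0,0,-31.8,0.1248,0.1462,0.006,1],[0,0,-31.8,0.1248,0.1462,0.006,1],[0,0,-31.8,0.1248,0.1462,0.006,1]])

```text
time_s: 9.25
ee_pos: [0.5181, 0.4148, 0.1802]
eef_rot: [-3.141, -0.001, 3.133]
force: [1.0, 0.2, -0.1]
grip_width: 0.094
```

Run:
```python
from h import *
plan(.5157,.4175,.036,180)
c=snap('wrist','w6'); crop(c,'w6b',0,0,512,384,1.5)
```

```text
now 9.25 [0.5181 0.4148 0.1802] [-1.7995e+02 -6.0000e-02  1.7951e+02] w 0.094 F [ 0.97  0.21 -0.1 ]
turn [-0.05 -0.06 -0.49] shift [0.0022 0.0028 0.1442] q6 -0.94
```

View pics/w6b.png

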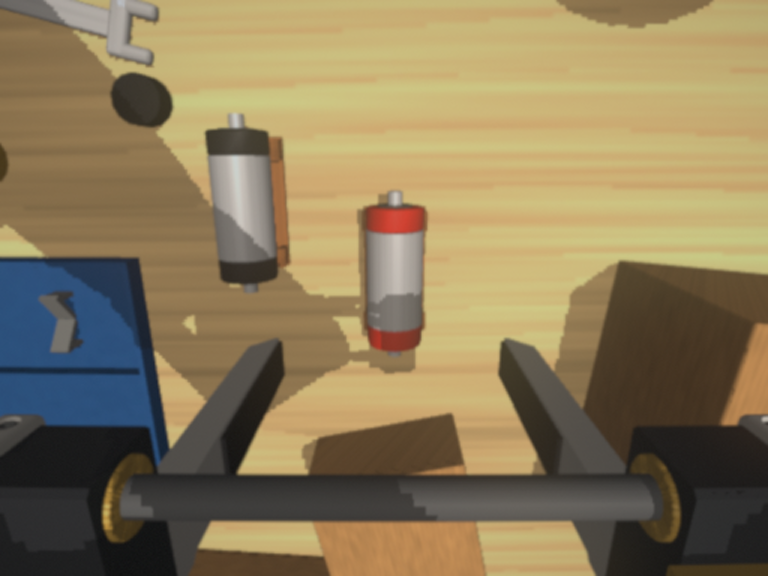

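The wrist view shows the red roller with stubs at (395,192) and (394,356), and the black one at left. Two wooden boxes are nearby, so I'll check their extents against the gripper body.

Run:
```python
from h import *
c=load('w6')
def p(l,z): return onz(c,(np.array(l,float)+.5)/1.5-.5,z)
for n,l in(('red',[(395.5,191),(394,357)]),('black',[(236,114),(250,291)])):
    q=p(l,.029); d=q[0]-q[1]; print(n,q.mean(0).round(4),np.linalg.norm(d).round(4),np.degrees(np.arctan2(d[1],d[0])).round(1))
for uv in [(215,308),(300,278),(415,178),(480,250),(505,230)]: print(uv,dep(c,[uv]).round(3))
t=load('top0')
for uv in [(133,124),(60,150),(85,140)]: print('t',uv,dep(t,[uv]).round(3))
```

```text
red [0.5178 0.4174 0.029 ] 0.1226 179.2
black [0.4664 0.314  0.029 ] 0.1198 178.9
(215, 308) [[0.666 0.359 0.038]]
(300, 278) [[0.645 0.464 0.008]]
(415, 178) [[0.515 0.59  0.011]]
(480, 250) [[0.544 0.587 0.13 ]]
(505, 230) [[0.523 0.594 0.14 ]]
t (133, 124) [[0.711 0.414 0.068]]
t (60, 150) [[0.599 0.649 0.142]]
t (85, 140) [[0.644 0.577 0.098]]
```

>>> send_rows(series=[[0,0,0,0.001,0.0027,0.04,1],[0,0,0,0.001,0.0027,0.08,1],[0,0,0,0.001,0.0027,0.11,1],[0,0,0,0.001,0.0027,0.13,1],[0,0,0,0.001,0.0027,0.1437,1],[0,0,0,0.001,0.0027,0.1437,1],[0,0,0,0.001,0.0027,0.1437,-1],[0,0,0,0.001,0.0027,0.1437,-1]], force=20)

```text
time_s: 10.1
ee_pos: [0.5176, 0.4189, 0.0388]
eef_rot: [3.14, 0.002, 3.135]
force: [-0.1, 0.5, -0.7]
grip_width: 0.0812
```

>>> send_rows(series=[[0,0,0,0,0,0,-1],[0,0,0,0,0,0,-1],[0,0,0,0,0,0,-1],[0,0,0,0,0,0,-1],[0,0,0,0,0,0,-1]])

```text
time_s: 10.6
ee_pos: [0.5169, 0.4183, 0.0373]
eef_rot: [-3.141, -0.0, 3.135]
force: [-1.0, -23.9, 11.7]
grip_width: 0.0415
```

>>> send_rows(series=[[0,0,0,0,0,-0.01,-1],[0,0,0,0,0,-0.03,-1],[0,0,0,0,0,-0.06,-1],[0,0,0,0,0,-0.09,-1],[0,0,0,0,0,-0.12,-1],[0,0,0,0,0,-0.14,-1],[0,0,0,0,0,-0.14,-1]])

```text
time_s: 11.3
ee_pos: [0.5176, 0.4193, 0.1803]
eef_rot: [3.139, 0.004, 3.135]
force: [-0.2, 0.2, -3.6]
grip_width: 0.0396
```

Run:
```python
from h import *
s=Ro.from_euler('z',-6.3,degrees=True).apply([[.024,0,0]])[0]+[.6275,-.1458,0]; print(s)
plan(s[0],s[1],.176,83.9)
```

```text
[ 0.65135506 -0.14843362  0.        ]
now 11.3 [0.5176 0.4193 0.1803] [179.83   0.22 179.62] w 0.0396 F [-0.21  0.2  -3.59]
turn [3.100e-01 2.000e-02 9.572e+01] shift [-0.1375 -0.5669  0.0032] q6 -0.94
```

>>> send_rows(series=[[0,0,8,-0.011,-0.045,0,-1],[0,0,16,-0.022,-0.09,0,-1],[0,0,24,-0.033,-0.135,0,-1],[0,0,32,-0.044,-0.18,0,-1],[0,0,40,-0.055,-0.225,0,-1],[0,0,48,-0.066,-0.27,0,-1],[0,0,56,-0.077,-0.315,0,-1],[0,0,64,-0.088,-0.36,0,-1]])

```text
time_s: 12.1
ee_pos: [0.6021, 0.0563, 0.1756]
eef_rot: [-3.14, -0.001, 2.012]
force: [1.4, -0.9, -3.9]
grip_width: 0.0391
```

Run:
```python
from h import *
plan(.6513,-.1484,.15,83.9)
```

```text
now 12.1 [0.6021 0.0563 0.1756] [-1.7989e+02 -6.0000e-02  1.1529e+02] w 0.0391 F [ 1.39 -0.86 -3.94]
turn [-1.200e-01 -2.000e-02  3.139e+01] shift [-0.2061 -0.0429  0.0255] q6 -0.41
```

>>> send_rows(series=[[0,0,8,-0.045,-0.009,0,-1],[0,0,16,-0.09,-0.018,0,-1],[0,0,24,-0.135,-0.028,0,-1],[0,0,31.4,-0.18,-0.037,0,-1],[0,0,31.4,-0.206,-0.0429,0,-1],[0,0,31.4,-0.206,-0.0429,0,-1],[0,0,31.4,-0.206,-0.0429,0,-1],[0,0,31.4,-0.206,-0.0429,0,-1]])

```text
time_s: 12.9
ee_pos: [0.6526, -0.1452, 0.1763]
eef_rot: [-3.14, -0.0, 1.471]
force: [0.1, 1.0, -4.0]
grip_width: 0.0393
```

Run:
```python
from h import *
plan(.6513,-.1484,.066,83.9)
c=snap('wrist','w7'); crop(c,'w7b',0,0,512,384,1.5)
```

```text
now 12.9 [ 0.6526 -0.1452  0.1763] [-1.7993e+02 -3.0000e-02  8.4280e+01] w 0.0393 F [ 0.08  0.97 -4.05]
turn [-0.07 -0.03  0.38] shift [-0.0034 -0.0009  0.1103] q6 -0.17
```

View pics/w7b.png

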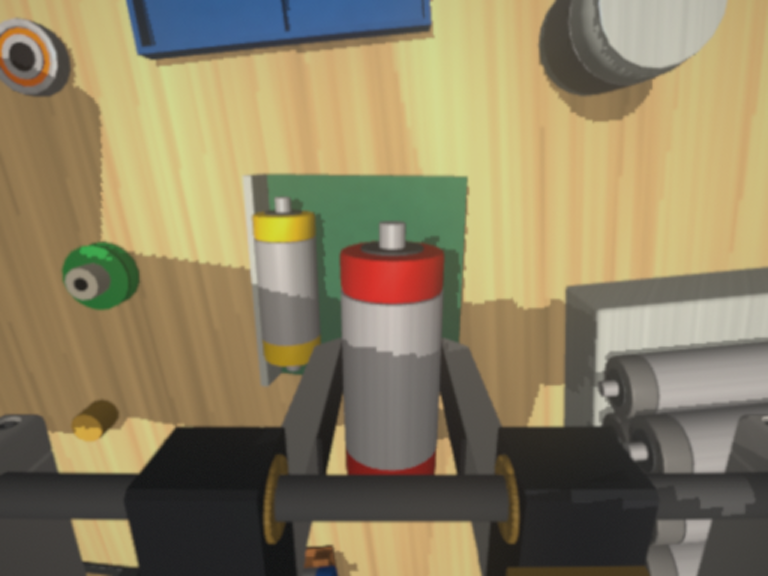

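Run:
```python
from h import *
c=load('w7')
uv=[(u,v) for u in range(375,505,3) for v in range(190,310,3)]
P=dep(c,uv); P=P[(P[:,2]>.03)&(P[:,0]>.66)]
for z in(.03,.06,.09,.11,.13): 
    Q=P[P[:,2]>z]; print(z,len(Q),Q.min(0) if len(Q) else '', Q.max(0) if len(Q) else '')
t=load('top0'); P=dep(t,[(u,v) for u in range(290,375,2) for v in range(52,115,2)]); P=P[P[:,2]>.03]
print(P.min(0),P.max(0)); Q=P[P[:,2]>.09]; print(Q.min(0),Q.max(0))
```

```text
0.03 1595 [ 0.66114645 -0.27502715  0.03004607] [ 0.90157449 -0.06183535  0.33617173]
0.06 1008 [ 0.66114645 -0.25394305  0.06002644] [ 0.89076364 -0.06183535  0.33617173]
0.09 755 [ 0.66114645 -0.24549024  0.09002726] [ 0.86831316 -0.06183535  0.33617173]
0.11 434 [ 0.66114645 -0.24549024  0.11026856] [ 0.85373071 -0.06183535  0.33617173]
0.13 249 [ 0.66114645 -0.23359154  0.13005755] [ 0.82643715 -0.06183535  0.33617173]
[ 0.26880095 -0.4307416   0.03006471] [ 0.956267   -0.02512776  1.66483852]
[ 0.26880095 -0.40252512  0.09076203] [ 0.956267   -0.02512776  1.66483852]
```

Run:
```python
from h import *
t=load('top0'); P=dep(t,[(u,v) for u in range(296,370,1) for v in range(56,112,1) if t['z_map'][v,u]>0]); 
for z in(.03,.06,.08,.1,.12,.14,.16):
    Q=P[P[:,2]>z]; print(z,len(Q),Q.min(0) if len(Q) else '', Q.max(0) if len(Q) else '')
```

```text
0.03 3672 [ 0.77677092 -0.4307416   0.03006471] [ 0.95881581 -0.168187    0.14717495]
0.06 3065 [ 0.77677092 -0.42932774  0.06005208] [ 0.95881581 -0.17053829  0.14717495]
0.08 2714 [ 0.77677092 -0.40567517  0.08003996] [ 0.95881581 -0.19594026  0.14717495]
0.1 2223 [ 0.77723405 -0.39786447  0.10002007] [ 0.95881581 -0.20204065  0.14717495]
0.12 1905 [ 0.77723405 -0.38220524  0.12001145] [ 0.956267   -0.21697512  0.14717495]
0.14 77 [ 0.78989606 -0.37029191  0.14000609] [ 0.94092134 -0.22810925  0.14717495]
0.16 0
```

The crate begins at x 0.777 and the gripper body will reach only 0.74, so it's clear. Lowering.

>>> send_rows(series=[[0,0,0.4,-0.0034,-0.001,0.04,-1],[0,0,0.4,-0.0034,-0.001,0.07,-1],[0,0,0.4,-0.0034,-0.001,0.09,-1],[0,0,0.4,-0.0034,-0.001,0.1,-1],[0,0,0.4,-0.0034,-0.001,0.108,-1],[0,0,0.4,-0.0034,-0.001,0.108,-1],[0,0,0.4,-0.0034,-0.001,0.108,-1]])

```text
time_s: 13.65
ee_pos: [0.652, -0.1494, 0.0703]
eef_rot: [3.14, 0.0, 1.463]
force: [0.2, -0.7, -3.3]
grip_width: 0.0397
```

Run:
```python
from h import *
plan(.6513,-.1484,.0665,83.9)
c=snap('side','s7'); crop(c,'s7b',180,120,310,210,6)
```

```text
now 13.65 [ 0.652  -0.1494  0.0703] [1.7992e+02 1.0000e-02 8.3830e+01] w 0.0397 F [ 0.19 -0.73 -3.25]
turn [ 0.08  0.01 -0.07] shift [ 0.0009 -0.0008  0.0038] q6 -0.17
```

View pics/s7b.png

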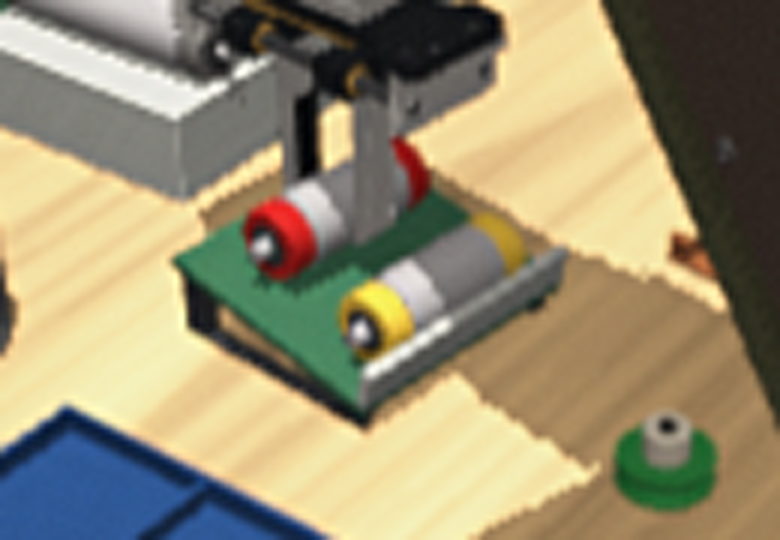

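The red roller is aligned just above the slope behind the yellow one. Lowering the last few mm.

>>> send_rows(series=[[0,0,0,0,0,0.001,-1],[0,0,0,0,0,0.002,-1],[0,0,0,0,0,0.0025,-1],[0,0,0,0,0,0.0025,-1],[0,0,0,0,0,0.0025,-1]])

```text
time_s: 14.2
ee_pos: [0.6516, -0.1495, 0.0668]
eef_rot: [3.142, 0.0, 1.463]
force: [0.1, -0.8, -3.4]
grip_width: 0.0391
```

>>> send_rows(series=[[0,0,0,0,0,0,-0.05],[0,0,0,0,0,0,0],[0,0,0,0,0,0,0],[0,0,0,0,0,0,0],[0,0,0,0,0,0,0]])

```text
time_s: 14.7
ee_pos: [0.6516, -0.1495, 0.0669]
eef_rot: [3.141, 0.0, 1.463]
force: [-0.0, 0.6, 0.2]
grip_width: 0.047
```

Run:
```python
from h import *
plan(.6513,-.1484,.0665,83.9)
c=snap('side','s8'); crop(c,'s8b',180,120,310,210,6)
```

```text
now 14.7 [ 0.6516 -0.1495  0.0669] [179.99   0.    83.82] w 0.047 F [-0.04  0.6   0.17]
turn [ 0.01  0.   -0.08] shift [ 0.0011 -0.0004  0.0004] q6 -0.17
```

View pics/s8b.png

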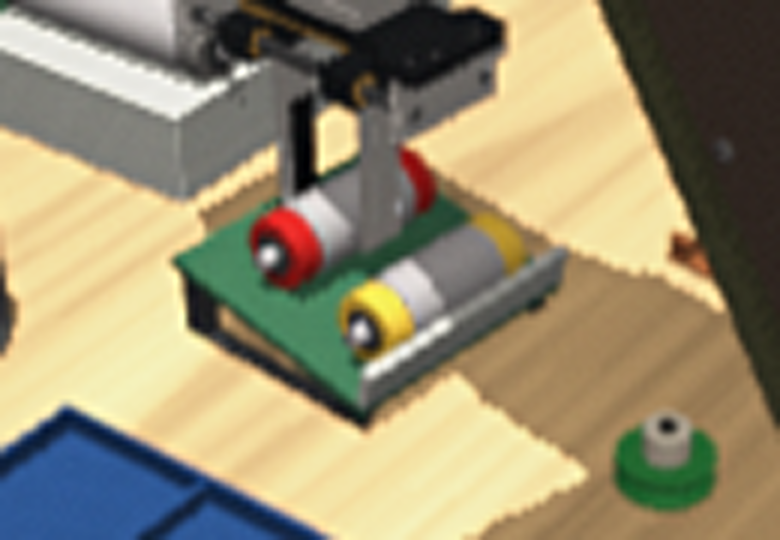

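>>> send_rows(series=[[0,0,0,0,-0.003,0.0005,0],[0,0,0,0,-0.005,0.001,0],[0,0,0,0,-0.007,0.001,0],[0,0,0,0,-0.007,0.001,0],[0,0,0,0,-0.007,0.001,0]])

```text
time_s: 15.25
ee_pos: [0.6444, -0.1487, 0.0659]
eef_rot: [-3.141, -0.0, 1.463]
force: [-3.3, 0.6, 2.8]
grip_width: 0.0468
```

>>> send_rows(series=[[0,0,0,0,0,-0.005,0],[0,0,0,0,0,-0.01,0],[0,0,0,0,0,-0.02,0],[0,0,0,0,0,-0.04,0],[0,0,0,0,0,-0.07,0.2],[0,0,0,0,0,-0.1,0.5],[0,0,0,0,0,-0.125,1],[0,0,0,0,0,-0.125,1]])

```text
time_s: 16.05
ee_pos: [0.6459, -0.1491, 0.1959]
eef_rot: [3.134, 0.001, 1.463]
force: [-0.4, 1.3, 0.2]
grip_width: 0.0757
```

Run:
```python
from h import *
plan(.523,-.429,.18,0.3)
c=snap('wrist','w9'); crop(c,'w9b',0,0,512,384,1.5)
```

```text
now 16.05 [ 0.6459 -0.1491  0.1959] [1.7958e+02 7.0000e-02 8.3820e+01] w 0.0757 F [-0.43  1.27  0.22]
turn [ 0.39 -0.25 83.52] shift [-0.2915 -0.0922  0.0156] q6 -0.17
```

View pics/w9b.png

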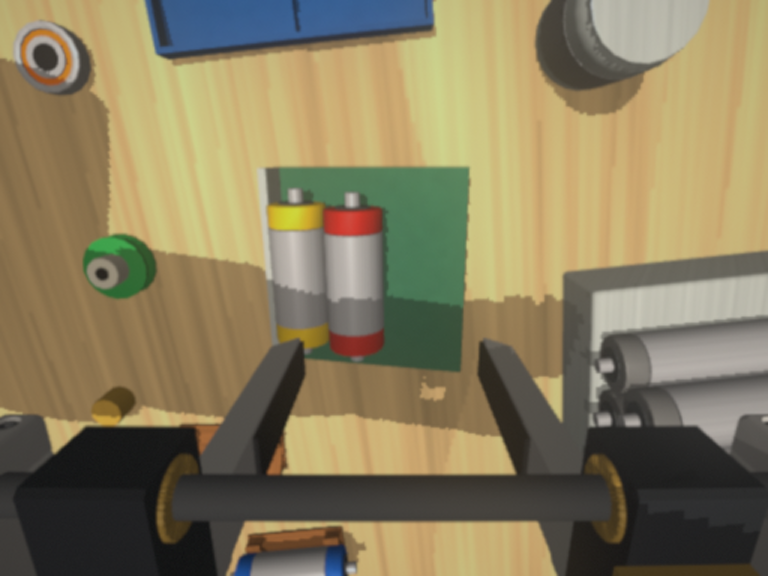

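Red rests directly behind yellow, with stubs at (352,196) and (357,357). Now the blue roller.

>>> send_rows(series=[[0,0,8,-0.028,-0.009,0,1],[0,0,16,-0.056,-0.018,0,1],[0,0,24,-0.084,-0.027,0,1],[0,0,32,-0.112,-0.036,0,1],[0,0,40,-0.14,-0.045,0,1],[0,0,48,-0.168,-0.054,0,1],[0,0,56,-0.196,-0.063,0,1],[0,0,64,-0.224,-0.072,0,1]])

```text
time_s: 16.9
ee_pos: [0.548, -0.3645, 0.1897]
eef_rot: [-3.14, 0.001, 0.34]
force: [1.4, 0.2, 0.2]
grip_width: 0.0943
```

Run:
```python
from h import *
plan(.523,-.429,.18,0.3)
c=load('w9')
def p(l,z): return onz(c,(np.array(l,float)+.5)/1.5-.5,z)
for l,z in (([(294.5,190),(307,354)],.044),([(352,193),(357.5,360)],.052)):
  q=p(l,z); d=q[0]-q[1]; print(np.linalg.norm(d),np.degrees(np.arctan2(d[1],d[0])),Ro.from_euler('z',6.3,degrees=True).apply(q.mean(0)-np.array([.6275,-.1458,0])))
```

```text
now 16.9 [ 0.548  -0.3645  0.1897] [-1.7993e+02  5.0000e-02  1.9490e+01] w 0.0943 F [1.36 0.17 0.18]
turn [-0.06  0.06 19.19] shift [-0.0451  0.0524  0.0097] q6 0.59
0.12097127220204427 84.80729597514824 [-0.04459739  0.00015877  0.044     ]
0.12075728357269071 84.35555885529666 [-0.00557728 -0.00108574  0.052     ]
```

Red measures x −5.6 mm and y −1 mm in the stand frame, exactly as expected.

>>> send_rows(series=[[0,0,8,-0.02,0.02,0.004,1],[0,0,16,-0.035,0.04,0.008,1],[0,0,19.4,-0.0451,0.0524,0.01,1],[0,0,19.4,-0.0451,0.0524,0.01,1],[0,0,19.4,-0.0451,0.0524,0.01,1],[0,0,19.4,-0.0451,0.0524,0.01,1]])

```text
time_s: 17.5
ee_pos: [0.5247, -0.4273, 0.1807]
eef_rot: [-3.141, 0.0, 0.01]
force: [0.2, -0.2, -0.4]
grip_width: 0.0939
```

Run:
```python
from h import *
plan(.523,-.429,.036,0.3)
c=snap('wrist','w10'); crop(c,'w10b',0,0,512,384,1.5)
```

```text
now 17.5 [ 0.5247 -0.4273  0.1807] [-179.99    0.      0.57] w 0.0939 F [ 0.21 -0.2  -0.4 ]
turn [-0.01  0.    0.27] shift [-0.0017  0.0018  0.1447] q6 0.82
```

View pics/w10b.png

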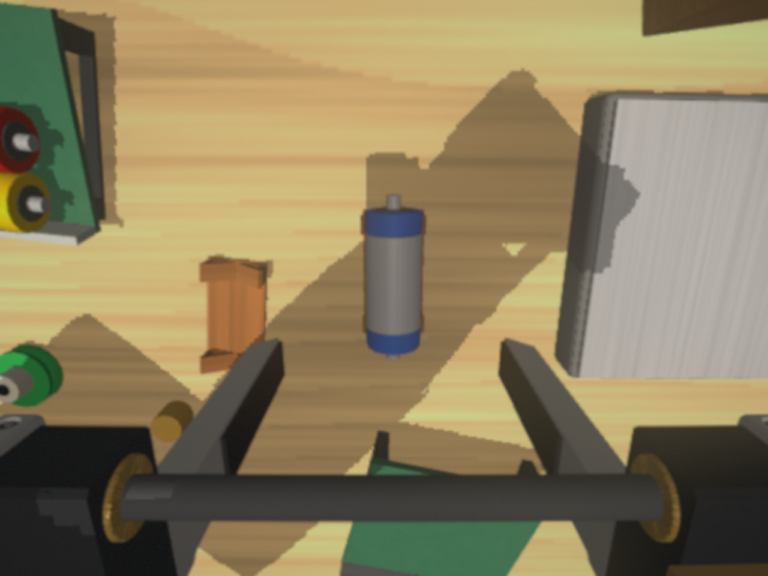

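Run:
```python
from h import *
c=load('w10')
def p(l,z): return onz(c,(np.array(l,float)+.5)/1.5-.5,z)
q=p([(394,195),(393,356.5)],.029); d=q[0]-q[1]; print(q.mean(0).round(4),np.linalg.norm(d).round(4),np.degrees(np.arctan2(d[1],d[0])).round(1))
for uv in [(415,100),(400,200),(440,150)]: print(uv,dep(c,[uv]).round(3))
```

```text
[ 0.5235 -0.4289  0.029 ] 0.1197 0.3
(415, 100) [[ 0.614 -0.572  0.045]]
(400, 200) [[ 0.514 -0.573  0.043]]
(440, 150) [[ 0.567 -0.605  0.045]]
```

The blue roller is at (0.5235, −0.4289), and the silver box is low and out of the way. Grasping.

>>> send_rows(series=[[0,0,0.3,-0.0012,0.0016,0.04,1],[0,0,0.3,-0.0012,0.0016,0.08,1],[0,0,0.3,-0.0012,0.0016,0.11,1],[0,0,0.3,-0.0012,0.0016,0.13,1],[0,0,0.3,-0.0012,0.0016,0.144,1],[0,0,0.3,-0.0012,0.0016,0.144,1],[0,0,0.3,-0.0012,0.0016,0.144,-1],[0,0,0.3,-0.0012,0.0016,0.144,-1]], force=20)

```text
time_s: 18.35
ee_pos: [0.5237, -0.4302, 0.0384]
eef_rot: [3.14, -0.002, 0.002]
force: [0.2, -0.4, 0.2]
grip_width: 0.0817
```

>>> send_rows(series=[[0,0,0,0,0,0,-1],[0,0,0,0,0,0,-1],[0,0,0,0,0,0,-1],[0,0,0,0,0,0,-1],[0,0,0,0,0,0,-1]])

```text
time_s: 18.85
ee_pos: [0.523, -0.4297, 0.0368]
eef_rot: [-3.141, 0.0, 0.002]
force: [-0.7, 15.1, 7.6]
grip_width: 0.0415
```

>>> send_rows(series=[[0,0,0,0,0,-0.01,-1],[0,0,0,0,0,-0.03,-1],[0,0,0,0,0,-0.06,-1],[0,0,0,0,0,-0.09,-1],[0,0,0,0,0,-0.12,-1],[0,0,0,0,0,-0.15,-1],[0,0,0,0,0,-0.15,-1]])

```text
time_s: 19.55
ee_pos: [0.524, -0.4309, 0.1917]
eef_rot: [3.137, -0.005, 0.002]
force: [-0.4, 0.7, -2.6]
grip_width: 0.0393
```

Run:
```python
from h import *
plan(.5516,.1163,.19,89.2)
```

```text
now 19.55 [ 0.524  -0.4309  0.1917] [ 1.7971e+02 -3.0000e-01  1.2000e-01] w 0.0393 F [-0.37  0.7  -2.57]
turn [ 4.700e-01 -1.000e-02 -8.908e+01] shift [ 0.0287 -0.5471 -0.0009] q6 0.83
```

>>> send_rows(series=[[0,0,-8,0.002,-0.045,0,-1],[0,0,-16,0.004,-0.09,0,-1],[0,0,-24,0.007,-0.135,0,-1],[0,0,-32,0.009,-0.18,0,-1],[0,0,-40,0.012,-0.225,0,-1],[0,0,-48,0.014,-0.27,0,-1],[0,0,-56,0.017,-0.315,0,-1],[0,0,-64,0.019,-0.36,0,-1]])

```text
time_s: 20.35
ee_pos: [0.5407, -0.068, 0.1856]
eef_rot: [-3.14, 0.0, 1.125]
force: [0.3, -0.6, -1.6]
grip_width: 0.0393
```

Run:
```python
from h import *
plan(.5516,.1163,.18,89.2)
```

```text
now 20.35 [ 0.5407 -0.068   0.1856] [-1.7993e+02  3.0000e-02  6.4440e+01] w 0.0393 F [ 0.3  -0.59 -1.6 ]
turn [-8.000e-02  1.000e-02 -2.476e+01] shift [ 0.171  -0.0696  0.0056] q6 0.25
```

>>> send_rows(series=[[0,0,-8,0.043,-0.017,0,-1],[0,0,-16,0.086,-0.034,0,-1],[0,0,-24,0.129,-0.051,0,-1],[0,0,-24.8,0.171,-0.0696,0,-1],[0,0,-24.8,0.171,-0.0696,0,-1],[0,0,-24.8,0.171,-0.0696,0,-1],[0,0,-24.8,0.171,-0.0696,0,-1]])

```text
time_s: 21.05
ee_pos: [0.5531, 0.1136, 0.186]
eef_rot: [-3.141, 0.0, 1.551]
force: [0.3, -0.2, -2.2]
grip_width: 0.0393
```

Run:
```python
from h import *
plan(.5516,.1163,.040,89.2)
c=snap('wrist','w11'); crop(c,'w11b',0,0,512,384,1.5)
```

```text
now 21.05 [0.5531 0.1136 0.186 ] [-1.7994e+02  2.0000e-02  8.8870e+01] w 0.0393 F [ 0.29 -0.18 -2.24]
turn [-0.06  0.02 -0.33] shift [ 0.0028 -0.0014  0.146 ] q6 0.16
```

View pics/w11b.png

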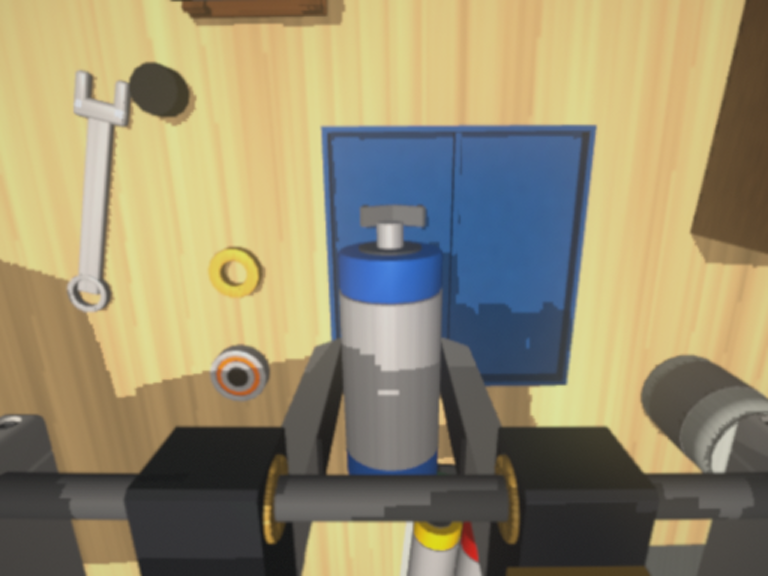

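The wrist view shows the blue roller held in line over the far V support (393,216). Tray corners are at (322,127), (596,126) and (568,385), and the bearing is at (238,376).

Run:
```python
from h import *
c=load('w11')
def p(l,z): return onz(c,(np.array(l,float)+.5)/1.5-.5,z)
q=p([(322,127),(596,126),(568,385)],.018); print(q.round(4)); d=q[1]-q[2]; print(np.linalg.norm(d),np.degrees(np.arctan2(d[1],d[0]))); d=q[1]-q[0]; print(np.linalg.norm(d),np.degrees(np.arctan2(d[1],d[0])))
print('centre',(q[0]+q[2])/2)
print('V far',p([(393,207),(361,207),(426,207)],.023)); print('div top',p([(459,130),(447,384)],.018))
print('bearing',p([(238,376)],.014))
s=p([(389,224)],.18-.0); print('stub',s)
```

```text
[[0.5075 0.2179 0.018 ]
 [0.696  0.2153 0.018 ]
 [0.695  0.0169 0.018 ]]
0.19843216633282326 89.70143222292072
0.18858789038953502 -0.7781505085581075
centre [0.60124255 0.11737585 0.018     ]
V far [[0.55525657 0.1630019  0.023     ]
 [0.53257304 0.16344014 0.023     ]
 [0.57864709 0.16256295 0.023     ]]
div top [[0.6016087  0.21410544 0.018     ]
 [0.59647462 0.01987282 0.018     ]]
bearing [[0.42608828 0.02801303 0.014     ]]
stub [[0.55347671 0.1735928  0.18      ]]
```

>>> send_rows(series=[[0,0,-0.4,0.003,0,0.04,-1],[0,0,-0.4,0.003,0,0.08,-1],[0,0,-0.4,0.003,0,0.11,-1],[0,0,-0.4,0.003,0,0.13,-1],[0,0,-0.4,0.003,0,0.14,-1],[0,0,-0.4,0.003,0,0.1435,-1],[0,0,-0.4,0.003,0,0.1435,-1],[0,0,-0.4,0.003,0,0.1435,-1]])

```text
time_s: 21.9
ee_pos: [0.554, 0.1173, 0.0444]
eef_rot: [3.14, -0.0, 1.559]
force: [0.4, 0.4, -2.5]
grip_width: 0.0396
```

Run:
```python
from h import *
plan(.5535,.1165,.040,89.3)
c=snap('side','s11'); crop(c,'s11b',130,170,250,260,6)
```

```text
now 21.9 [0.554  0.1173 0.0444] [ 1.799e+02 -2.000e-02  8.930e+01] w 0.0396 F [ 0.41  0.37 -2.45]
turn [ 0.1  -0.02  0.  ] shift [-0.0008 -0.0005  0.0044] q6 0.16
```

View pics/s11b.png

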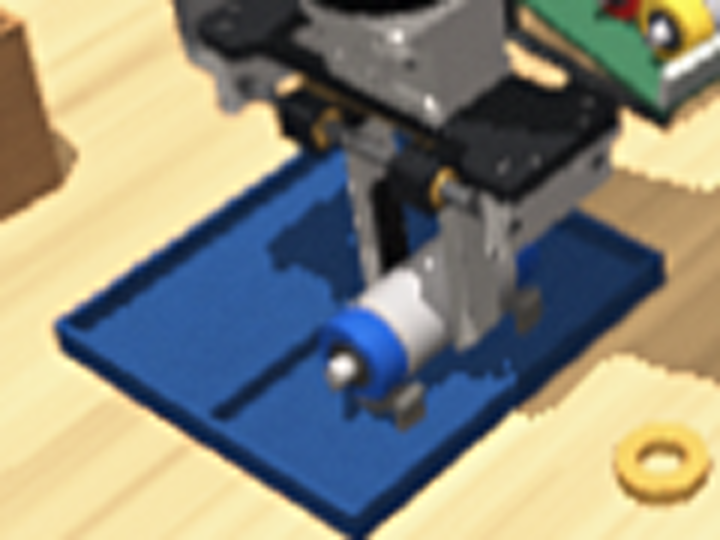

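The roller hangs over both V supports. Lowering the last bit and releasing.

>>> send_rows(series=[[0,0,0,0,0,0.001,-1],[0,0,0,0,0,0.002,-1],[0,0,0,0,0,0.003,-1],[0,0,0,0,0,0.0035,-1],[0,0,0,0,0,0.0035,-1],[0,0,0,0,0,0.0035,-1]])

```text
time_s: 22.55
ee_pos: [0.5537, 0.1174, 0.0402]
eef_rot: [3.141, -0.0, 1.559]
force: [1.0, -0.4, 5.4]
grip_width: 0.0393
```

>>> send_rows(series=[[0,0,0,0,0,0,0],[0,0,0,0,0,0,0.1],[0,0,0,0,0,0,0.1],[0,0,0,0,0,0,0.1]])

```text
time_s: 22.95
ee_pos: [0.5532, 0.1174, 0.0396]
eef_rot: [-3.141, 0.0, 1.559]
force: [1.3, -0.7, -0.4]
grip_width: 0.0515
```

>>> send_rows(series=[[0,0,0,0,0,-0.005,0.1],[0,0,0,0,0,-0.015,0.1],[0,0,0,0,0,-0.03,0.2],[0,0,0,0,0,-0.06,0.3],[0,0,0,0,0,-0.1,0.5],[0,0,0,0,0,-0.13,1],[0,0,0,0,0,-0.14,1],[0,0,0,0,0,-0.14,1]])

```text
time_s: 23.75
ee_pos: [0.5538, 0.1175, 0.1816]
eef_rot: [3.138, -0.0, 1.559]
force: [-0.1, -0.4, -0.3]
grip_width: 0.0896
```

Run:
```python
from h import *
plan(.4235,.0265,.15,90)
c=snap('wrist','w12'); crop(c,'w12b',0,0,512,384,1.5)
```

```text
now 23.75 [0.5538 0.1175 0.1816] [ 1.7982e+02 -3.0000e-02  8.9320e+01] w 0.0896 F [-0.11 -0.43 -0.31]
turn [ 0.18 -0.03 -0.68] shift [-0.0925 -0.1294  0.0311] q6 0.16
```

View pics/w12b.png

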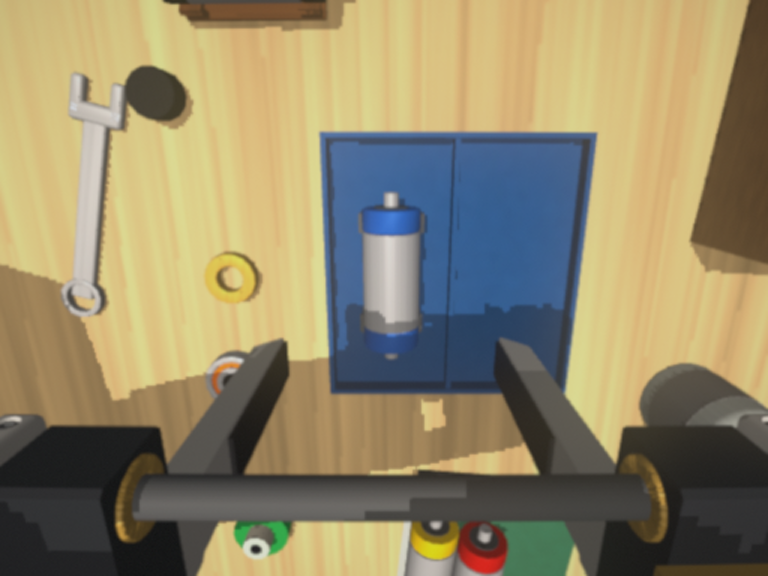

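The blue roller is seated in both Vs, with stubs at (391,196) and (391,357). Now I'll measure the tray and blue roller and go to the bearing.

Run:
```python
from h import *
c=load('w12')
def p(l,z): return onz(c,(np.array(l,float)+.5)/1.5-.5,z)
q=p([(320,133),(597,133),(565,393),(332,393)],.018); print(q.round(4),'centre',q.mean(0)); T=q.mean(0)
b=p([(391,193),(391,358)],.032); d=b[0]-b[1]; print(np.linalg.norm(d),np.degrees(np.arctan2(d[1],d[0])), Ro.from_euler('z',.7,degrees=True).apply(b.mean(0)-T), b.mean(0))
print('ring',p([(231,277),(205,277),(257,277)],.005))
```

```text
[[0.5071 0.2174 0.018 ]
 [0.6962 0.2157 0.018 ]
 [0.6938 0.017  0.018 ]
 [0.5057 0.0197 0.018 ]] centre [0.60071965 0.1174756  0.018     ]
0.12136869535434494 89.34910127324827 [-0.04647098 -0.00089354  0.014     ] [0.55424122 0.11714987 0.032     ]
ring [[0.43054646 0.1136943  0.005     ]
 [0.41033647 0.11395052 0.005     ]
 [0.45071221 0.11344022 0.005     ]]
```

>>> send_rows(series=[[0,0,-0.7,-0.025,-0.035,0.005,1],[0,0,-0.7,-0.05,-0.07,0.01,1],[0,0,-0.7,-0.075,-0.1,0.015,1],[0,0,-0.7,-0.0925,-0.129,0.02,1],[0,0,-0.7,-0.0925,-0.129,0.02,1],[0,0,-0.7,-0.0925,-0.129,0.02,1],[0,0,-0.7,-0.0925,-0.129,0.02,1]])

```text
time_s: 24.5
ee_pos: [0.4237, 0.0267, 0.1593]
eef_rot: [-3.141, -0.0, 1.571]
force: [0.4, 1.2, -0.4]
grip_width: 0.0943
```

Run:
```python
from h import *
plan(.4235,.0265,.021,90)
c=snap('wrist','w13'); crop(c,'w13b',0,0,512,384,1.5)
```

```text
now 24.5 [0.4237 0.0267 0.1593] [-179.96   -0.     90.03] w 0.0943 F [ 0.39  1.2  -0.38]
turn [-0.04 -0.    0.03] shift [-2.000e-04 -1.000e-04  1.383e-01] q6 -0.02
```

View pics/w13b.png

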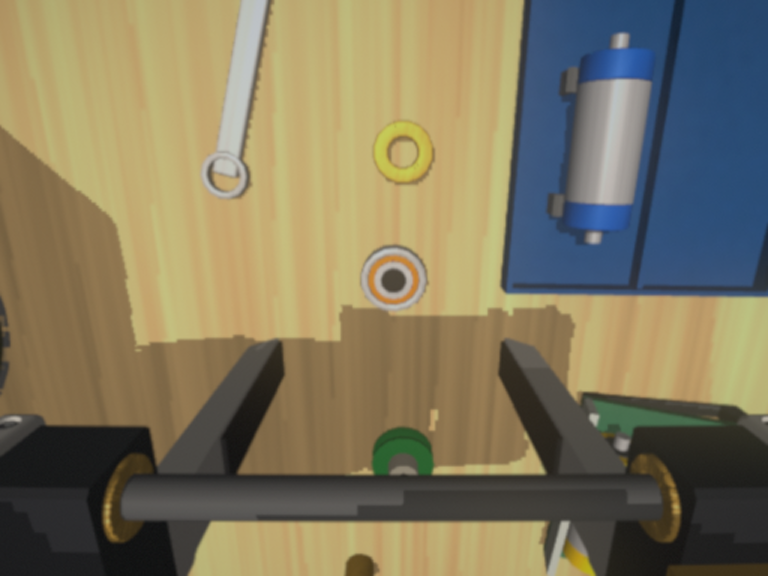

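Run:
```python
from h import *
c=load('w13')
def p(l,z): return onz(c,(np.array(l,float)+.5)/1.5-.5,z)
print(p([(393.5,277),(361,277),(427,277),(394,246),(394,309)],.014).round(4))
```

```text
[[0.4253 0.0296 0.014 ]
 [0.4025 0.0296 0.014 ]
 [0.4488 0.0297 0.014 ]
 [0.4256 0.0516 0.014 ]
 [0.4257 0.0059 0.014 ]]
```

>>> send_rows(series=[[0,0,0,0.0018,0.0013,0.04,1],[0,0,0,0.0018,0.0013,0.08,1],[0,0,0,0.0018,0.0013,0.11,1],[0,0,0,0.0018,0.0013,0.13,1],[0,0,0,0.0018,0.0013,0.138,1],[0,0,0,0.0018,0.0013,0.138,1],[0,0,0,0.0018,0.0013,0.138,-1],[0,0,0,0.0018,0.0013,0.138,-1]], force=15)

```text
time_s: 25.35
ee_pos: [0.4252, 0.0283, 0.0227]
eef_rot: [3.14, 0.0, 1.571]
force: [-0.2, -0.5, 0.2]
grip_width: 0.0812
```

>>> send_rows(series=[[0,0,0,0,0,0,-1],[0,0,0,0,0,0,-1],[0,0,0,0,0,0,-1],[0,0,0,0,0,0,-1],[0,0,0,0,0,0,-1]])

```text
time_s: 25.85
ee_pos: [0.4246, 0.0282, 0.0218]
eef_rot: [3.141, -0.0, 1.571]
force: [-0.7, 0.7, 2.1]
grip_width: 0.0458
```

>>> send_rows(series=[[0,0,0,0,0,-0.01,-1],[0,0,0,0,0,-0.03,-1],[0,0,0,0,0,-0.06,-1],[0,0,0,0,0,-0.09,-1],[0,0,0,0,0,-0.12,-1],[0,0,0,0,0,-0.12,-1]])

```text
time_s: 26.45
ee_pos: [0.426, 0.0282, 0.1456]
eef_rot: [3.135, 0.0, 1.571]
force: [0.6, 0.2, -2.3]
grip_width: 0.046
```

Run:
```python
from h import *
plan(.6457,.074,.141,0)
c=snap('wrist','w14'); crop(c,'w14b',0,0,512,384,1.2)
```

```text
now 26.45 [0.426  0.0282 0.1456] [1.7964e+02 1.0000e-02 9.0020e+01] w 0.046 F [ 0.6   0.21 -2.26]
turn [ 0.29 -0.28 90.02] shift [0.0457 0.2196 0.006 ] q6 -0.02
```

View pics/w14b.png

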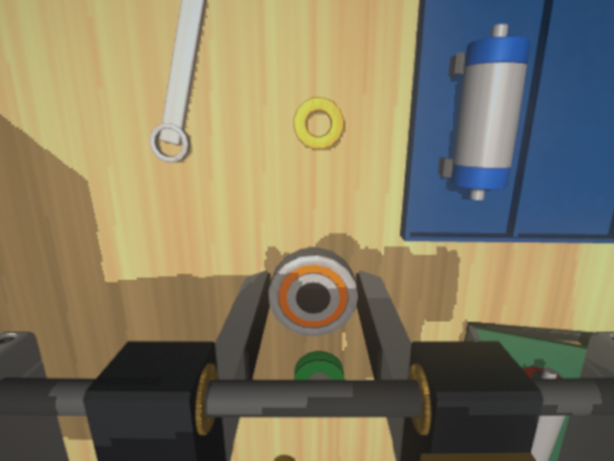

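The bearing is held flat, centred at (313,297). I'll carry it to the bay.

>>> send_rows(series=[[0,0,8,0.004,0.02,0,-1],[0,0,16,0.008,0.04,0,-1],[0,0,24,0.012,0.06,0,-1],[0,0,32,0.016,0.08,0,-1],[0,0,40,0.02,0.1,0,-1],[0,0,48,0.024,0.12,0,-1],[0,0,56,0.028,0.14,0,-1],[0,0,64,0.032,0.16,0,-1]])

```text
time_s: 27.3
ee_pos: [0.5847, 0.0604, 0.1402]
eef_rot: [-3.141, 0.002, 0.448]
force: [0.1, 0.4, -2.0]
grip_width: 0.0458
```

Run:
```python
from h import *
plan(.6455,.0715,.141,0)
```

```text
now 27.3 [0.5847 0.0604 0.1402] [-1.7994e+02  1.3000e-01  2.5690e+01] w 0.0458 F [ 0.13  0.37 -1.99]
turn [-0.03  0.14 25.69] shift [ 0.0596  0.0164 -0.0009] q6 1.16
```

>>> send_rows(series=[[0,0,8,0.02,0.005,0,-1],[0,0,16,0.04,0.011,0,-1],[0,0,24,0.0596,0.0164,0,-1],[0,0,25.9,0.0596,0.0164,0,-1],[0,0,25.9,0.0596,0.0164,0,-1],[0,0,25.9,0.0596,0.0164,0,-1],[0,0,25.9,0.0596,0.0164,0,-1]])

```text
time_s: 28.0
ee_pos: [0.6449, 0.0716, 0.1414]
eef_rot: [3.142, 0.001, 0.003]
force: [0.2, 0.4, -1.4]
grip_width: 0.046
```

Run:
```python
from h import *
plan(.6455,.0715,.026,0)
c=snap('wrist','w15'); crop(c,'w15b',0,0,512,384,1.5)
```

```text
now 28.0 [0.6449 0.0716 0.1414] [1.8e+02 4.0e-02 1.8e-01] w 0.046 F [ 0.23  0.41 -1.39]
turn [0.   0.04 0.18] shift [6.000e-04 1.000e-04 1.154e-01] q6 1.62
```

View pics/w15b.png

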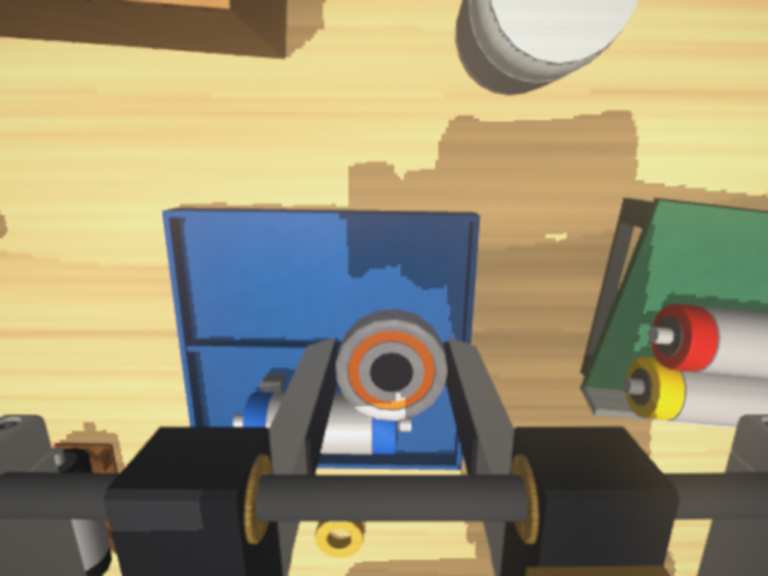

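>>> send_rows(series=[[0,0,0,0.0005,0,0.04,-1],[0,0,0,0.0005,0,0.07,-1],[0,0,0,0.0005,0,0.095,-1],[0,0,0,0.0005,0,0.108,-1],[0,0,0,0.0005,0,0.113,-1],[0,0,0,0.0005,0,0.115,-1],[0,0,0,0.0005,0,0.1155,-1],[0,0,0,0.0005,0,0.1155,-1]])

```text
time_s: 28.85
ee_pos: [0.6463, 0.0718, 0.0273]
eef_rot: [-3.142, -0.002, 0.002]
force: [0.2, 0.0, -1.3]
grip_width: 0.0462
```

Run:
```python
from h import *
plan(.6455,.0715,.026,0)
c=snap('side','s15'); crop(c,'s15b',130,170,250,260,6)
```

```text
now 28.85 [0.6463 0.0718 0.0273] [-1.7999e+02 -9.0000e-02  1.2000e-01] w 0.0462 F [ 0.23  0.05 -1.35]
turn [-0.01 -0.09  0.12] shift [-0.0008  0.0003  0.0013] q6 1.62
```

View pics/s15b.png

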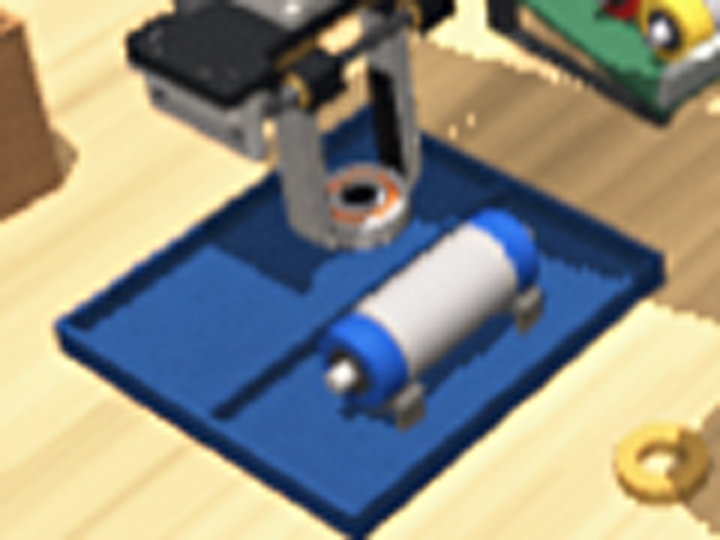

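>>> send_rows(series=[[0,0,0,0,0,0.0005,-1],[0,0,0,0,0,0.001,-1],[0,0,0,0,0,0.001,-1],[0,0,0,0,0,0.001,0.1],[0,0,0,0,0,0.001,0.2],[0,0,0,0,0,0.001,0.2],[0,0,0,0,0,0.001,0.2]])

```text
time_s: 29.6
ee_pos: [0.6458, 0.0717, 0.0251]
eef_rot: [-3.142, 0.0, 0.002]
force: [-0.7, -0.5, -0.7]
grip_width: 0.0561
```

>>> send_rows(series=[[0,0,0,0,0,-0.01,0.2],[0,0,0,0,0,-0.03,0.2],[0,0,0,0,0,-0.06,0.2],[0,0,0,0,0,-0.09,0.2],[0,0,0,0,0,-0.12,0.2],[0,0,0,0,0,-0.14,0.2],[0,0,0,0,0,-0.14,0.2]])

```text
time_s: 30.3
ee_pos: [0.647, 0.0718, 0.1692]
eef_rot: [-3.141, -0.006, 0.002]
force: [-0.7, 0.0, 0.5]
grip_width: 0.0562
```

Run:
```python
from h import *
plan(.4325,-.126,.15,0)
c=snap('wrist','w16'); crop(c,'w16b',0,0,512,384,1.2)
```

```text
now 30.3 [0.647  0.0718 0.1692] [-1.7998e+02 -3.3000e-01  1.2000e-01] w 0.0562 F [-0.75  0.01  0.54]
turn [-0.02 -0.33  0.12] shift [-0.215   0.1973  0.0179] q6 1.62
```

View pics/w16b.png

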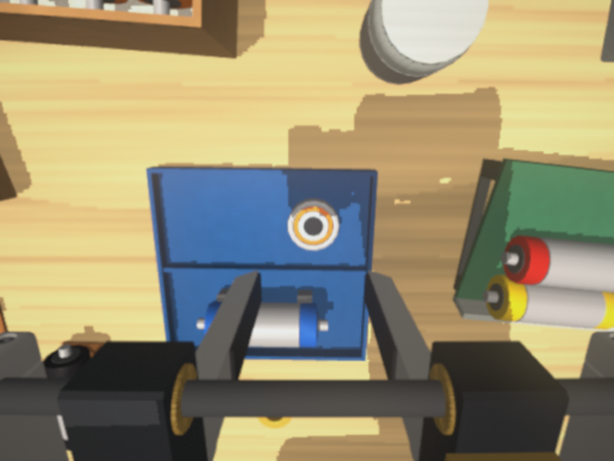

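The bearing lies flat in the bay at (313,226). Now the pulley.

>>> send_rows(series=[[0,0,0,-0.03,0.028,0,0.2],[0,0,0,-0.06,0.056,0,0.2],[0,0,0,-0.09,0.084,0,0.2],[0,0,0,-0.12,0.112,0,0.2],[0,0,0,-0.15,0.14,0,0.2],[0,0,0,-0.18,0.168,0,0.2],[0,0,0,-0.215,0.1973,0,0.2],[0,0,0,-0.215,0.1973,0,0.2]])

```text
time_s: 31.15
ee_pos: [0.428, -0.1279, 0.1642]
eef_rot: [-3.141, 0.002, -0.001]
force: [0.5, 0.3, -0.3]
grip_width: 0.0563
```

>>> send_rows(series=[[0,0,0,0,0,0,0.2],[0,0,0,0,0,0,0.2]])

```text
time_s: 31.35
ee_pos: [0.4316, -0.1255, 0.1648]
eef_rot: [-3.141, 0.001, 0.003]
force: [0.3, 0.0, 0.4]
grip_width: 0.0565
```

Run:
```python
from h import *
plan(.4325,-.126,.037,0)
c=snap('wrist','w17'); crop(c,'w17b',0,0,512,384,1.5)
```

```text
now 31.35 [ 0.4316 -0.1255  0.1648] [-1.7998e+02  3.0000e-02  1.5000e-01] w 0.0565 F [0.34 0.01 0.36]
turn [-0.02  0.03  0.15] shift [0.0009 0.0005 0.1278] q6 1.2
```

View pics/w17b.png

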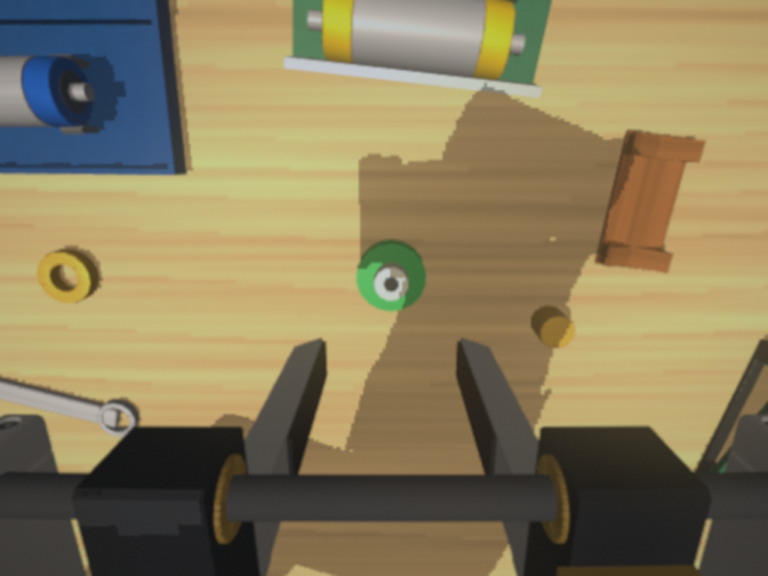

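Run:
```python
from h import *
c=load('w17')
def p(l,z): return onz(c,(np.array(l,float)+.5)/1.5-.5,z)
print(p([(391,284),(373,284),(409,284)],.032).round(4), p([(391.5,275),(357,275),(426,275)],.016).round(4))
```

```text
[[ 0.4328 -0.1254  0.032 ]
 [ 0.4328 -0.1133  0.032 ]
 [ 0.4329 -0.1376  0.032 ]] [[ 0.4349 -0.1258  0.016 ]
 [ 0.4348 -0.1013  0.016 ]
 [ 0.435  -0.1502  0.016 ]]
```

The hub is 24 mm wide at (0.433, −0.1255), which matches the stated size. Gripping by the hub.

>>> send_rows(series=[[0,0,0,0.0015,0,0.04,0.2],[0,0,0,0.0015,0,0.08,0.2],[0,0,0,0.0015,0,0.11,0.2],[0,0,0,0.0015,0,0.123,0.2],[0,0,0,0.0015,0,0.1275,0.2],[0,0,0,0.0015,0,0.1275,0.2],[0,0,0,0.0015,0,0.1275,-1],[0,0,0,0.0015,0,0.1275,-1]], force=12)

```text
time_s: 32.2
ee_pos: [0.4333, -0.1261, 0.0386]
eef_rot: [3.141, -0.001, 0.002]
force: [0.2, -0.3, 0.0]
grip_width: 0.0437
```

>>> send_rows(series=[[0,0,0,0,0,0,-1],[0,0,0,0,0,0,-1],[0,0,0,0,0,0,-1],[0,0,0,0,0,0,-1]])

```text
time_s: 32.6
ee_pos: [0.4329, -0.1261, 0.038]
eef_rot: [3.141, -0.0, 0.002]
force: [-1.0, -0.2, 4.9]
grip_width: 0.0235
```

>>> send_rows(series=[[0,0,0,0,0,-0.01,-1],[0,0,0,0,0,-0.03,-1],[0,0,0,0,0,-0.06,-1],[0,0,0,0,0,-0.09,-1],[0,0,0,0,0,-0.12,-1],[0,0,0,0,0,-0.12,-1]])

```text
time_s: 33.2
ee_pos: [0.4341, -0.1266, 0.1617]
eef_rot: [3.139, -0.006, 0.002]
force: [0.8, 0.5, -1.2]
grip_width: 0.0234
```

Run:
```python
from h import *
plan(.6455,.162,.16,0)
c=snap('wrist','w18'); crop(c,'w18b',0,0,512,384,1.2)
```

```text
now 33.2 [ 0.4341 -0.1266  0.1617] [ 1.7987e+02 -3.4000e-01  1.2000e-01] w 0.0234 F [ 0.79  0.47 -1.17]
turn [ 0.13 -0.34  0.12] shift [ 0.212  -0.2881  0.0023] q6 1.2
```

View pics/w18b.png

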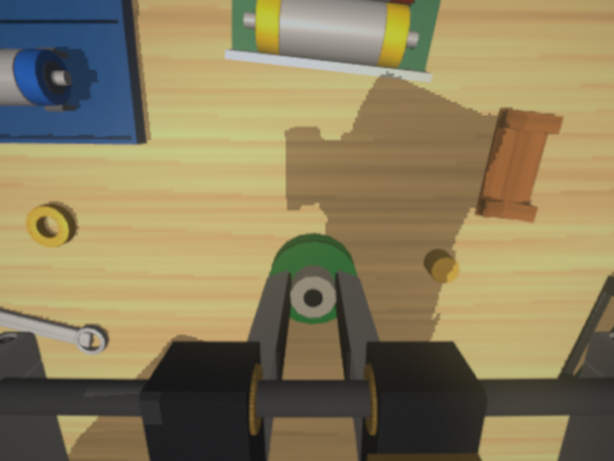

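The pulley is held level by its hub (313,297). I'll carry it to the bay.

>>> send_rows(series=[[0,0,0,0.027,-0.036,0,-1],[0,0,0,0.054,-0.072,0,-1],[0,0,0,0.08,-0.108,0,-1],[0,0,0,0.106,-0.144,0,-1],[0,0,0,0.132,-0.18,0,-1],[0,0,0,0.159,-0.216,0,-1],[0,0,0,0.186,-0.252,0,-1],[0,0,0,0.212,-0.288,0,-1]])

```text
time_s: 34.05
ee_pos: [0.6444, 0.1639, 0.1561]
eef_rot: [3.141, 0.002, 0.002]
force: [0.6, -0.0, -1.5]
grip_width: 0.0232
```

>>> send_rows(series=[[0,0,0,0,0,0,-1],[0,0,0,0,0,0,-1],[0,0,0,0,0,0,-1]])

```text
time_s: 34.35
ee_pos: [0.6435, 0.1615, 0.157]
eef_rot: [3.141, 0.002, 0.001]
force: [-0.3, 0.4, -0.9]
grip_width: 0.0236
```

Run:
```python
from h import *
plan(.6455,.162,.042,0)
```

```text
now 34.35 [0.6435 0.1615 0.157 ] [1.7998e+02 9.0000e-02 8.0000e-02] w 0.0236 F [-0.28  0.38 -0.9 ]
turn [0.02 0.09 0.08] shift [ 0.0021 -0.0005  0.115 ] q6 1.76
```

>>> send_rows(series=[[0,0,0,0.002,0,0.04,-1],[0,0,0,0.002,0,0.07,-1],[0,0,0,0.002,0,0.095,-1],[0,0,0,0.002,0,0.108,-1],[0,0,0,0.002,0,0.112,-1],[0,0,0,0.002,0,0.1145,-1],[0,0,0,0.002,0,0.1145,-1],[0,0,0,0.002,0,0.1145,-1]])

```text
time_s: 35.15
ee_pos: [0.6466, 0.1624, 0.0445]
eef_rot: [-3.141, -0.002, 0.002]
force: [-0.4, -0.1, -1.2]
grip_width: 0.0239
```

Run:
```python
from h import *
plan(.6455,.162,.042,0)
c=snap('side','s18'); crop(c,'s18b',130,170,250,260,6)
```

```text
now 35.15 [0.6466 0.1624 0.0445] [-1.7998e+02 -9.0000e-02  1.2000e-01] w 0.0239 F [-0.36 -0.08 -1.22]
turn [-0.02 -0.09  0.12] shift [-0.0011  0.0004  0.0025] q6 1.76
```

View pics/s18b.png

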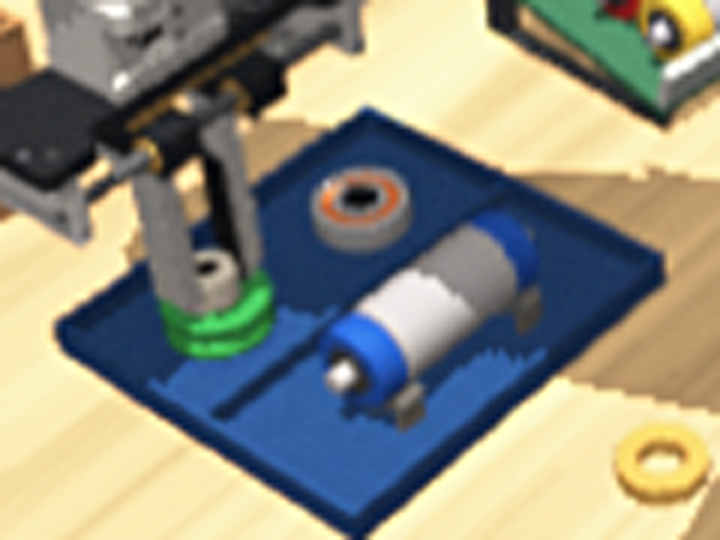

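The pulley is just above the bay floor, with the bearing flat beside it. Setting it down and releasing.

>>> send_rows(series=[[0,0,0,0,0,0.001,-1],[0,0,0,0,0,0.0018,-1],[0,0,0,0,0,0.0018,-1],[0,0,0,0,0,0.0018,-1],[0,0,0,0,0,0.0018,-0.3],[0,0,0,0,0,0.0018,-0.2],[0,0,0,0,0,0.0018,-0.2],[0,0,0,0,0,0.0018,-0.2]])

```text
time_s: 36.0
ee_pos: [0.6461, 0.1624, 0.0413]
eef_rot: [3.142, 0.0, 0.002]
force: [-0.0, 1.0, 0.0]
grip_width: 0.0376
```

>>> send_rows(series=[[0,0,0,0,0,-0.01,-0.2],[0,0,0,0,0,-0.03,-0.2],[0,0,0,0,0,-0.06,-0.2],[0,0,0,0,0,-0.09,-0.2],[0,0,0,0,0,-0.12,-0.2],[0,0,0,0,0,-0.16,-0.2],[0,0,0,0,0,-0.2,-0.2],[0,0,0,0,0,-0.2,-0.2]])

```text
time_s: 36.8
ee_pos: [0.6475, 0.1627, 0.2488]
eef_rot: [-3.14, -0.01, 0.002]
force: [0.6, 0.8, 0.5]
grip_width: 0.0375
```

Run:
```python
from h import *
plan(.6455,.162,.042,0)
c=snap('wrist','w19'); crop(c,'w19b',0,0,512,384,1.5)
c=snap('side','s19'); crop(c,'s19b',0,0,512,384,1.5)
c=snap('top','t19'); crop(c,'t19b',0,0,512,384,1.5)
```

```text
now 36.8 [0.6475 0.1627 0.2488] [-1.7989e+02 -5.7000e-01  1.2000e-01] w 0.0375 F [0.56 0.81 0.46]
turn [-0.11 -0.57  0.12] shift [-0.0041  0.0011  0.2068] q6 1.76
```

View pics/w19b.png

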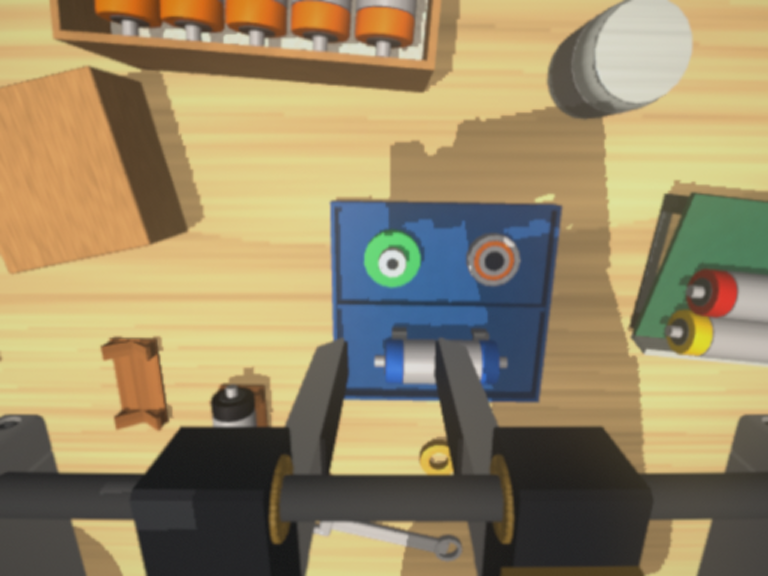

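View pics/s19b.png

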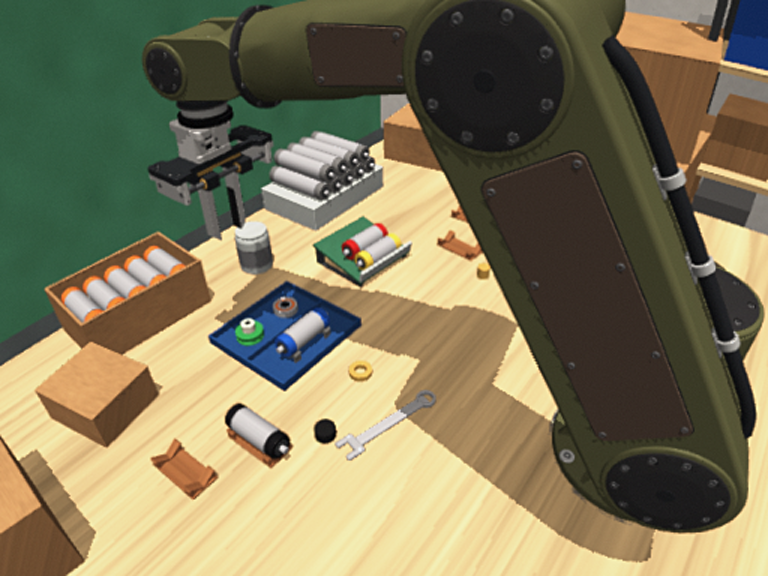

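View pics/t19b.png

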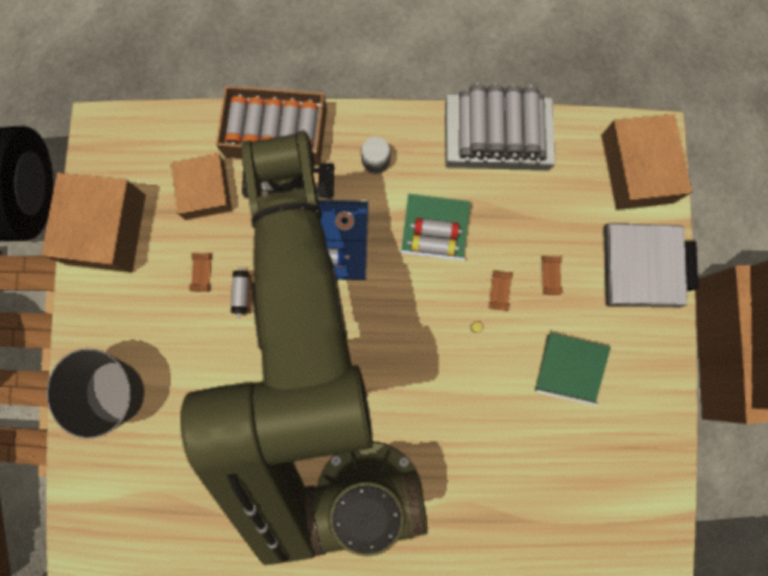

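All the pieces look placed. One last set of measurements from the wrist view: pulley rim (393,258), bearing (494,261), tray corners (332,201), (561,206), (539,402).

Run:
```python
from h import *
c=load('w19')
def p(l,z): return onz(c,(np.array(l,float)+.5)/1.5-.5,z)
q=p([(332,201),(561,206),(539,402)],.018); T=(q[0]+q[2])/2; print('tray',T)
W=Ro.from_euler('z',.7,degrees=True)
for n,l,z in(('bearing',[(494,261)],.018),('pulley rim',[(393,258)],.02),('pulley hub',[(392.5,264)],.036),('blue',[(375,361),(507,363)],.032)):
    print(n,W.apply(p(l,z).mean(0)-T).round(4))
print('depth floor/bearing/pulley',dep(c,[(290,150),(329,164),(255,160),(261,176)]).round(4))
a,b=load('top0'),load('t19')
d=np.abs(a['pixels'][175:215,150:164].astype(int)-b['pixels'][175:215,150:164]).mean(); print('black top diff',d)
s=load('s19'); s0=load('side0'); print('black side diff',np.abs(s0['pixels'][265:310,148:198].astype(int)-s['pixels'][265:310,148:198]).mean())
print(ctrl.get_obs()['joint_vel'].round(3))
ctrl.hand_in()
```

```text
tray [0.60062339 0.11623709 0.018     ]
bearing [ 0.0447 -0.0438  0.    ]
pulley rim [0.0464 0.0459 0.002 ]
pulley hub [0.0446 0.0463 0.018 ]
blue [-0.0473  0.0005  0.014 ]
depth floor/bearing/pulley [[0.6743 0.1236 0.0032]
 [0.658  0.0729 0.0178]
 [0.6634 0.1706 0.0204]
 [0.6457 0.1627 0.0366]]
black top diff 6.398214285714285
black side diff 25.357777777777777
[ 0.     0.024  0.016  0.001 -0.004 -0.   ]
the job is handed in; nothing more can be done
```

Run:
```python
from h import *
a,b=load('side0'),load('s19')
g=lambda c: cv2.cvtColor(c['pixels'],cv2.COLOR_RGB2GRAY)[262:314,145:200].astype(np.float32)
print(cv2.phaseCorrelate(g(a),g(b)), g(a).mean(),g(b).mean())
print(dep(a,[(172,285)]),dep(b,[(172,285)]))
```

```text
((0.024430406781942082, 0.051703280366091064), 0.9819781644844715) 155.33217 182.26364
[[0.45300006 0.31752741 0.0496762 ]] [[0.45291764 0.31758194 0.04979638]]
```

I made up both kits and handed the job in at about 37 s of the 120 s allowed. No verdict comes back, so the figures below are from my last pictures.

| Item | Last measured | Check |
|---|---|---|
| Yellow roller | x −44.6 mm, y 0 mm in the stand frame, within about 1.5° of the lip | at rest against the lip of the far stand |
| Red roller | x −5.6 mm, y −1 mm in the stand frame, within about 1.5° of the lip | at rest right behind yellow |
| Blue roller | x −47 mm, y 0 mm in the tray frame, within about 1° | seated in both V supports |
| Bearing | (45, −44) mm in the tray frame | flat on the floor of the other bay |
| Pulley | (46, 46) mm in the tray frame | flat on the floor of the same bay |
| Black roller | not moved: 0.05 px shift in the side view, same depth to 0.1 mm | still in its cradle |

I measured yellow and red right after red was placed, and only looked at them in the final pictures. At hand-in the gripper was open and clear of everything, with the TCP at about z 0.25 m.

**Checks that disagreed:**
- The top and wrist cameras put the tray 2–3 mm apart, about what the 2 mm calibration allows and well inside the tolerances.
- My plain pixel comparison of the black roller before and after gave a large difference (25 grey levels in the side view). That is lighting: the picture got brighter, but the roller did not shift.

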